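Hang the drip caddy with the rinsed strainer on the drying stand

TASK

Set the tea strainer upright in one of the two compartments of the drip caddy while the caddy still stands on the worktop, then hang the caddy by its handle on the hook of the drying stand, about level, with the strainer still standing in it. Leave the other things on the worktop where they are.

Things in the scene. Friction and masses are not known exactly. Their poses are not given: they have to be found in the camera images.
- caddy: Bare metal tray, 120 (x) by 200 (y) mm, about 0.4 kg, walls 35 mm high, walls and floor 3 mm thick. A 30 mm divider at y = 0 makes two compartments centred at y = +50 and -50 mm, 114 x 95 mm inside. Over the divider stands a grey handle: straps at x = +-57 mm (18 mm wide in y) with a straight bar along x. Origin: centre of the underside, z up
- caddy_grip (a point): Centre of the caddy's grip bar, 134 mm above its underside; axes as the caddy's. Bar 120 mm long (x), 18 mm wide (y), 12 mm thick, flat below; 98 mm of open space under it. The hook belongs under its middle, so take the bar off its middle: 38 mm towards the -x end leaves room for the hook
- strainer: Round steel mesh tea strainer cup without a handle, 0.05 kg, 61 mm tall. Flat rim 82 mm outside, about 60 mm inside diameter, 55 to 61 mm above the underside; the cup below tapers from 64 to 56 mm. Open at the top: one finger fits inside, to pinch the 11 mm wide rim from above. Origin: centre of the underside, z up
- stand: Fixed grey stand with a steel hook. Foot 15 mm high, x -63 to 73, y -74 to 151 mm; upright panel at y 135 to 147 mm; roof over the hook, x -35 to 75, y -74 to 151 mm, underside 330 mm up: reach the hook with a tool leaning back out under the roof's front (-x) edge. x points away from the robot, y to its left, within the yaw. Origin: on the worktop below the hook's seat
- hook_seat (a point): Top of the hook where the bar's middle should rest, 200 mm up; axes as the stand's. The hook is a flat strip, 12 mm wide in x, 6 mm thick, running from the panel along -y; its upturned tip (y -26 to -31 mm) rises 16 mm above it and the bar must pass over that. A seated bar's centre is 6 mm above here, across the hook; the hung caddy then has 35 mm to the panel
- tin: dark green lidded tea tin, 74 mm across, 92 mm tall; a bystander, leave alone. Origin: centre of the underside
- grey_cap: loose dark grey bottle cap, 69 mm across, 24 mm tall; a bystander, leave alone. Origin: centre of the underside
- black_cap: loose black bottle cap, 57 mm across, 24 mm tall; a bystander, leave alone. Origin: centre of the underside
- valve: brass ball valve with a red lever, 115 mm long; a bystander, leave alone. Origin: centre of the underside
- tape: white roll of thread tape, 52 mm across, 15 mm tall; a bystander, leave alone. Origin: centre of the underside
- spoon: steel teaspoon, 132 mm long; a bystander, leave alone. Origin: centre of the underside
- flask: dark green bottle, 72 mm across, 260 mm tall; a bystander, leave alone. Origin: centre of the underside

How it is judged:
By the outcome, as a careful person would: the job done as asked, in the order asked, and still so for the second after the job is handed in, with the robot touching nothing.
It also fails if it takes over 64 s, if anything falls off the work surface, if the arm or the gripper's body presses on something with over 40 N, if the wrist force passes 120 N, or if a joint passes its speed limit or range.

ROBOT

A 6-joint arm with a two-finger parallel gripper is mounted at the origin on a cart in front of the work surface, level with it; the furniture and walls round the work are solid. World frame = base frame: x ahead of the robot, y to its left, z up, the work surface at z = 0. Lengths are in m, angles in rad, forces in N, time in s.
With the tool pointing down it reaches from about 0.35 to 0.975 m from the base axis. Payload 4.9 kg.
Tool frame: the origin (TCP) lies on the mounting face of the last link; the fingertips stand 173 mm ahead of it and the grasp point (between the pads) lies 155 mm ahead of it; z points along the fingers, y is the direction in which the jaws open and shut (so a half turn about z gives the same grasp; the last joint's range is limited). The gripper opens to 85 mm and grips with 20 to 120 N. Pads are 22 mm wide; open, the fingers measure 114 mm over their backs; the gripper's body (76 mm by 85 mm) begins 54 mm behind the grasp point. The pads swing forward as they close: fully open they stand 13 mm farther back than shut.
Start: joints at [1.062, 0.053, 1.613, -0, 1.476, -0.119], TCP at [0.237, 0.578, 0.405] pointing down, gripper open.
Joint ranges: [-3.01, 3.01], [-1.01, 2.22], [0.06, 2.58], [-1.02, 4.17], [0.09, 2.62], [-3.14, 3.14]. Speed limits (rad/s): [2.57, 2.57, 3.14, 3.14, 3.14, 3.14].

INTERFACE

Orientations are given as a rotation vector (axis times angle).
In Python, from station import ctrl gives the robot as it stands. The module is installed in compiled form; this text tells all that it offers.
- The arm moves only by the tool jog_arm, never from a script. Its argument "steps" is a list of rows, each a list of 2 entries, a list of its own where there are three numbers: the shift along the tool's x, y, z in cm, then the turn, a rotation vector about the tool's x, y, z in degrees. In form: [[[tx, ty, tz], [rx, ry, rz]], ...]. A call has 1 to 8 rows; each row shifts and turns the pose as measured when the row begins, along the tool's axes as they then stand; what a row does not reach is not made up. A row lasts 1/10 s, in which the tool goes at most 50 mm and 8.59 degrees, less where a joint would pass 70% of its speed; a pose out of reach is approached as far as the arm can. A call is refused whole if a number of a shift passes 5 or a number of a turn 8.59, either way. A call with a gripper value outside its range is refused whole. "fingers" is the gripper command: -1 is shut, 1 is fully open, values between are in proportion, set as the call begins (left out, the last holds). The fingers move at their own pace and stop on an object; "grip_force" is the grip in N (left out, the last holds). Time passes only in rows, so rows that do not move let the fingers close. It gives the time, the measured TCP pose, the force and the opening at its end, in the units of the state.
- ctrl.get_obs(): the state, without advancing time (a new reading comes with each control period).
- ctrl.get_image(name): name is "side" or "top" or "wrist"; returns the picture (420x560x3 uint8, red, green, blue); there is no depth.
- ctrl.camera_info(name): a dict with "K" (3x3 intrinsics, pixels), "camera_from_world" (4x4, takes a point from world to camera coordinates). Camera axes: x right, y up, looking along -z (the intrinsics and any distortion apply to the point x, -y, -z); pixel columns grow to the right and rows downward; lengths in m; the calibration is good to about 2 mm. A picture is of the moment at which its call begins: read the wrist's pose just before it. camera_info takes no time and is no camera call; for the wrist camera it gives the pose at the moment of the call.
- ctrl.finish_job(): hands the job in, once; it reports no verdict.
The state is a dict: "t": time; "q": joint angles; "dq": joint speeds; "effort": joint torques, N m; "tool_pos": TCP position; "tool_rot": TCP orientation; "contact_force": force on the tool from outside, world axes, zero at the start; "wrist_torque": the same for the moment, N m; "opening": finger opening in m.
Only numpy, scipy, OpenCV 4.12 (cv2) and the standard library are available. Lean on these libraries where they do the work, as an engineer would, in place of code of your own. Each camera call takes 0.05 s, during which the arm holds its last target.

## Working session

There is one attempt and no reset: what is moved stays moved. The work goes in short steps, Python scripts to look and compute and a tool call to move; the robot and the scene stay as the last step left them, time stands still between calls to the robot, and variables do not carry over. Pictures are saved under pics/ and viewed, and the job is handed in when it is done.

Besides the shell and the picture viewer there is one more tool, called as name(argument=value, ...), one argument or row to a line, values as JSON. jog_arm: Moves the arm, as the interface text tells. Its arguments: {"type":"object","properties":{"steps":{"type":"array","items":{"type":"array"}},"fingers":{"type":"number"},"grip_force":{"type":"number"}},"required":["steps"]}

```bash
mkdir -p pics; ls; python3 - <<'E'
from station import ctrl
import cv2
o=ctrl.get_obs()
print({k:o[k] for k in ('t','tool_pos','tool_rot','opening','contact_force')})
for n in ("side","top","wrist"):
    ci=ctrl.camera_info(n); print(n,ci)
    im=ctrl.get_image(n); cv2.imwrite(f"pics/{n}0.png",im[:,:,::-1])
E
```

```text
pics
{'t': 0.0, 'tool_pos': array([0.23736563, 0.57788597, 0.40347216]), 'tool_rot': array([-6.08295135e-01, -3.08148756e+00,  3.06136513e-03]), 'opening': 0.08527327037822288, 'contact_force': array([0.5104356 , 0.82622608, 0.47886598])}
side {'K': array([[417.50858289,   0.        , 276.19611896],
       [  0.        , 417.50858289, 207.59167761],
       [  0.        ,   0.        ,   1.        ]]), 'camera_from_world': array([[ 0.98695663, -0.16094181, -0.00378691, -0.59696084],
       [ 0.07291409,  0.42591752,  0.90181916, -0.12327879],
       [-0.1435275 , -0.89033252,  0.43209705, -1.24934573],
       [ 0.        ,  0.        ,  0.        ,  1.        ]])}
top {'K': array([[434.13256925,   0.        , 280.58382517],
       [  0.        , 434.13256925, 208.01463137],
       [  0.        ,   0.        ,   1.        ]]), 'camera_from_world': array([[-0.0218958 , -0.99868943, -0.0462601 , -0.06842178],
       [ 0.99058914, -0.02792474,  0.13399019, -0.59789007],
       [-0.13510639, -0.04289093,  0.98990233, -1.19455028],
       [ 0.        ,  0.        ,  0.        ,  1.        ]])}
wrist {'K': array([[317.79696241,   0.        , 285.5403859 ],
       [  0.        , 317.79696241, 212.41603345],
       [  0.        ,   0.        ,   1.        ]]), 'camera_from_world': array([[ 0.37989845,  0.92502737, -0.00124023, -0.62322757],
       [-0.88381591,  0.36257697, -0.29564739,  0.03843489],
       [-0.27303224,  0.11341212,  0.95529633, -0.37984409],
       [ 0.        ,  0.        ,  0.        ,  1.        ]])}
```

View pics/side0.png

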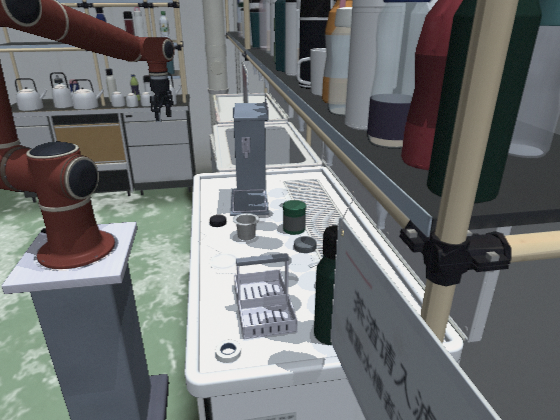

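View pics/top0.png

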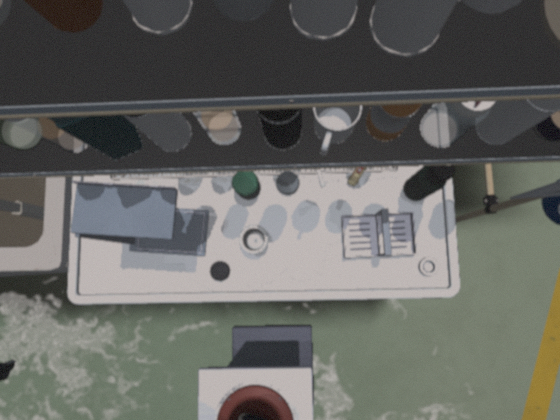

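View pics/wrist0.png

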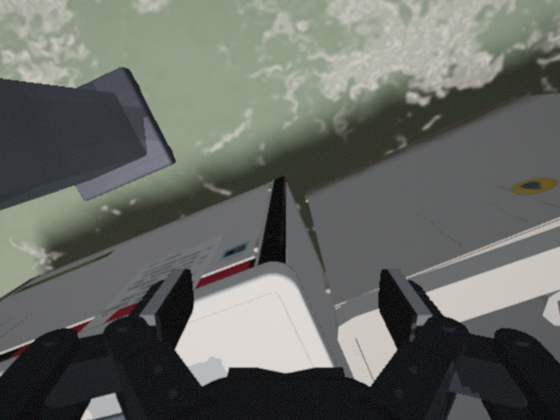

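```bash
python3 - <<'E'
import cv2
t=cv2.imread("pics/top0.png"); s=cv2.imread("pics/side0.png")
def crop(im,x0,y0,x1,y1,f,n): cv2.imwrite(n,cv2.resize(im[y0:y1,x0:x1],None,fx=f,fy=f,interpolation=cv2.INTER_CUBIC))
crop(t,330,160,470,290,5,"pics/tc.png")   # caddy
crop(t,60,160,300,300,3.3,"pics/ts.png")
crop(s,190,80,350,260,3.3,"pics/ss.png")
crop(s,210,230,350,370,4,"pics/sc.png")
E
```

```text
(no output)
```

View pics/tc.png

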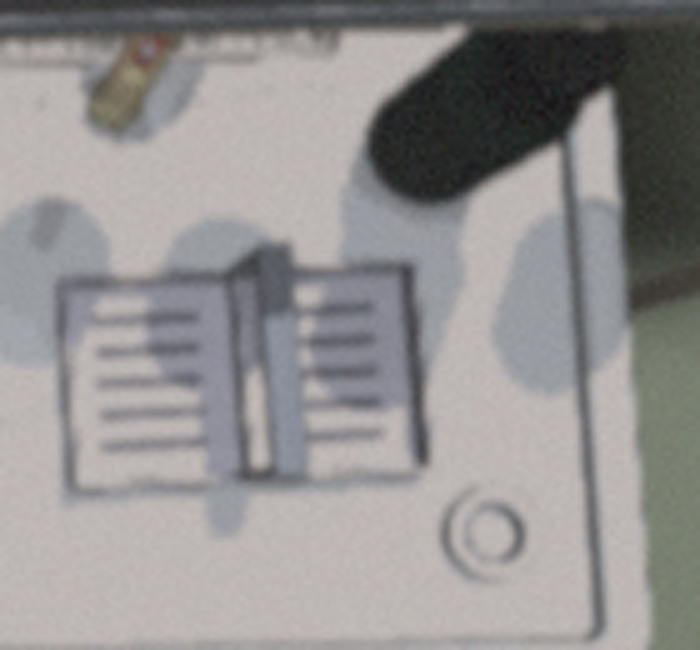

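View pics/ts.png

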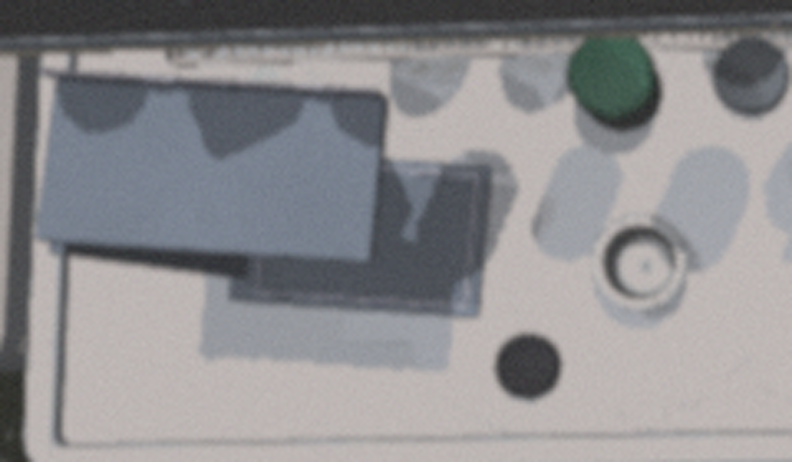

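View pics/ss.png

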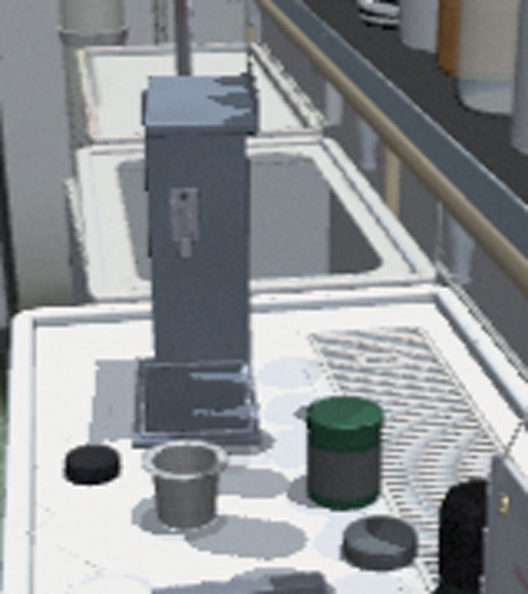

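View pics/sc.png

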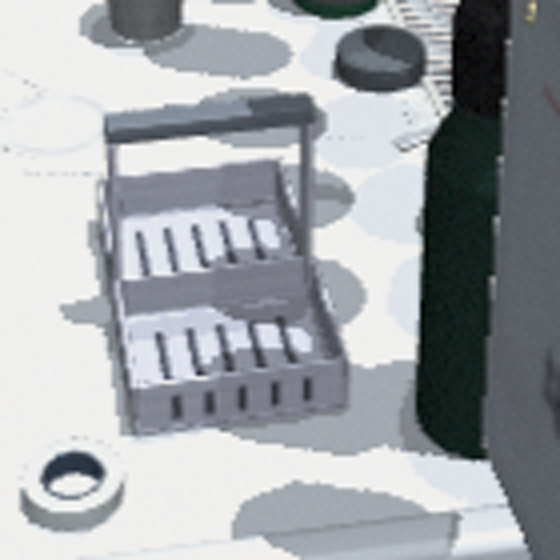

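```bash
cat > h.py <<'E'
import numpy as np, cv2
from scipy.optimize import least_squares
from scipy.spatial.transform import Rotation as R
from station import ctrl
CI={n:ctrl.camera_info(n) for n in("side","top")}
def proj(n,P,ci=None):
    ci=ci or CI[n]; P=np.atleast_2d(P); T=ci["camera_from_world"]
    c=P@T[:3,:3].T+T[:3,3]; c=c*[1,-1,-1]; u=c@ci["K"].T; return u[:,:2]/u[:,2:]
def ray(n,uv,z,ci=None):
    ci=ci or CI[n]; T=ci["camera_from_world"]; C=-T[:3,:3].T@T[:3,3]
    d=np.linalg.inv(ci["K"])@[uv[0],uv[1],1]; d=T[:3,:3].T@(d*[1,-1,-1])
    return C+d*(z-C[2])/d[2]
def place(p,L):
    L=np.atleast_2d(L); c,s=np.cos(p[2]),np.sin(p[2])
    return np.c_[p[0]+c*L[:,0]-s*L[:,1],p[1]+s*L[:,0]+c*L[:,1],L[:,2]]
def fit(obs,p0):
    f=lambda p:np.concatenate([(proj(n,place(p,l))-[uv])[0] for n,l,uv in obs])
    r=least_squares(f,p0,loss='soft_l1'); return r.x,r.fun.reshape(-1,2)
E
python3 - <<'E'
from h import *
np.set_printoptions(precision=4,suppress=True)
S=lambda x,y:(x/4+210,y/4+230)
T=lambda x,y:(x/5+330,y/5+160)
a,b=.06,.1
obs=[("side",(-a,-b,0),S(135,433)),("side",(a,-b,0),S(345,408)),("side",(-a,-b,.035),S(131,394)),("side",(a,-b,.035),S(347,362)),
("side",(-a,b,.035),S(100,180)),("side",(a,b,.035),S(277,162)),
("top",(a,b,.035),T(58,282)),("top",(a,-b,.035),T(412,267)),("top",(-a,-b,.035),T(425,467)),("top",(-a,b,.035),T(70,490))]
p,r=fit(obs,[.6,-.3,0]);print("caddy",p,np.degrees(p[2]));print(r)
S=lambda x,y:(x/3.3+190,y/3.3+80)
T=lambda x,y:(x/3.3+60,y/3.3+160)
obs=[("side",(-.063,-.074,0),S(135,443)),("side",(.073,-.074,0),S(257,432)),
("top",(.073,-.074,.015),T(491,165)),("top",(-.063,-.074,.015),T(479,316)),
("side",(-.035,-.074,.33),S(149,131)),("side",(.075,-.074,.33),S(250,136)),
("top",(-.035,-.074,.345),T(371,262)),("top",(.075,-.074,.345),T(386,95)),("top",(-.035,.151,.345),T(37,238)),]
p,r=fit(obs,[.6,.3,0]);print("stand",p,np.degrees(p[2]));print(r)
print("strainer", ray("top",T(641,264),.061)[:2],ray("side",S(186,459),.061)[:2])
print("black", ray("top",T(528,366),.024)[:2]); print("tin",ray("top",T(613,78),.092)[:2]);print("flask base",ray("side",(330,340),0)[:2]); print("tape",ray("top",(330+485/5,160+533/5),.015)[:2])
print("tray near edge",ray("top",(270,296),0)[:2])
E
```

```text
caddy [ 0.5141 -0.3571  0.0261] 1.4968417515225156
[[-0.8723  0.7514]
 [ 0.4694 -0.3793]
 [-0.4996 -2.0526]
 [ 0.2492 -1.2801]
 [-1.7047 -1.3861]
 [ 0.0446 -1.9659]
 [ 0.1346 -1.3215]
 [ 0.8407 -2.1096]
 [ 2.1237  0.8239]
 [ 0.6265 -0.2161]]
stand [ 0.535   0.2066 -0.0912] -5.2270296803245655
[[-1.0722  2.1279]
 [ 1.3422  4.0845]
 [ 0.3493 -0.5698]
 [-0.3024  0.462 ]
 [-1.7657  1.6532]
 [ 2.9407 -0.6021]
 [-0.2586 -0.0808]
 [ 0.3684 -0.2031]
 [-1.4002  0.2763]]
strainer [ 0.5056 -0.0094] [ 0.5102 -0.0103]
black [0.4228 0.0932]
tin [0.659  0.0086]
flask base [ 0.6424 -0.4928]
tape [ 0.4221 -0.489 ]
tray near edge [ 0.3486 -0.0459]
```

```bash
cat > plan.py <<'E'
from h import *
def rows(p0,r0,tgts,smax=.045,amax=8.0):
    """tgts: list of (pos, Rotation); prints rounded rows simulated"""
    p=np.array(p0,float); r=r0; out=[]
    for tp,tr in tgts:
        tp=np.array(tp,float)
        d=np.linalg.norm(tp-p); a=np.degrees((r.inv()*tr).magnitude())
        n=max(1,int(np.ceil(max(d/smax,a/amax)-1e-3)))
        for k in range(n):
            f=1/(n-k)
            t=r.inv().apply(tp-p)*f*100; w=np.degrees((r.inv()*tr).as_rotvec())*f
            t=np.round(t,2); w=np.round(w,1); out.append([t.tolist(),w.tolist()])
            p=p+r.apply(t/100); r=r*R.from_rotvec(np.radians(w))
    for i in range(0,len(out),8): print(str(out[i:i+8]).replace(' ','').replace('-0.0,','0,').replace('-0.0]','0]').replace('.0,',',').replace('.0]',']'))
    return p,r
def now():
    o=ctrl.get_obs(); return o["tool_pos"],R.from_rotvec(o["tool_rot"])
def ori(lean=0,yaw=0):
    # lean deg: fingers forward;yaw deg about world z
    return R.from_euler('z',yaw,degrees=True)*R.from_rotvec([0,np.pi,0])*R.from_rotvec([0,-np.radians(lean),0])
def tcp(g,r): return np.array(g)-r.apply([0,0,.155])
E
python3 - <<'E'
from plan import *
p,r=now()
T=ctrl.camera_info("wrist")["camera_from_world"]; C=-T[:3,:3].T@T[:3,3]
print("cam in tool",r.inv().apply(C-p)); print(T[:3,:3]@r.as_matrix())
o=ori()
rows(p,r,[([.29,.33,.40],o),([.38,.10,.40],o),([.41,-.01,.38],o)])
E
```

```text
cam in tool [ 0.07561412 -0.00101664  0.03011356]
[[ 1.23272470e-04  9.99999766e-01 -6.72931458e-04]
 [ 9.55234722e-01  8.13319598e-05  2.95848979e-01]
 [ 2.95848965e-01 -6.79277529e-04 -9.55234489e-01]]
[[[-2.38,-3.49,0.07],[0,0,-3.7]],[[-2.15,-3.64,0.07],[0,0,-3.7]],[[-1.91,-3.77,0.07],[0,0,-3.7]],[[-1.67,-3.88,0.06],[0,0,-3.7]],[[-1.41,-3.98,0.07],[0,0,-3.8]],[[-1.15,-4.06,0.06],[-0.1,0,-3.7]],[[-1.5,-3.83,0],[0,0,0]],[[-1.5,-3.83,0],[0,0,0]]]
[[[-1.5,-3.83,0],[0,0,0]],[[-1.5,-3.84,0],[0,0,0]],[[-1.51,-3.83,-0.01],[0,0,0]],[[-1.5,-3.84,0],[0,0,0]],[[-1,-3.66,0.66],[0,0,0]],[[-1,-3.67,0.67],[0,0,0]],[[-1.01,-3.66,0.66],[0,0,0]]]
```

jog_arm(
  steps=[
    [[-2.4,-3.5,0],[0,0,-3.7]],
    [[-2.2,-3.6,0],[0,0,-3.7]],
    [[-1.9,-3.8,0],[0,0,-3.7]],
    [[-1.7,-3.9,0],[0,0,-3.7]],
    [[-1.4,-4,0],[0,0,-3.8]],
    [[-1.2,-4,0],[0,0,-3.7]],
    [[-1.5,-3.8,0],[0,0,0]],
    [[-1.5,-3.8,0],[0,0,0]],
  ],
  fingers=-0.25,
)

```text
t: 0.95
tool_pos: [0.3242, 0.2471, 0.3996]
tool_rot: [0.041, -3.137, 0.01]
contact_force: [1.5, 1.2, 0.8]
opening: 0.0318
```

```bash
python3 - <<'E'
from plan import *
p,r=now(); print(p,r.as_rotvec())
o=ori()
rows(p,r,[([.38,.10,.40],o),([.43,.0,.36],o)])
E
```

```text
[0.32417834 0.24712366 0.39956532] [ 0.04141663 -3.13733945  0.00957535]
[[[-1.3,-3.71,0.01],[-0.1,-0.1,0.4]],[[-1.32,-3.71,0],[-0.1,0,0.4]],[[-1.35,-3.69,-0.01],[-0.1,-0.1,0.4]],[[-1.38,-3.69,0],[0,0,0.3]],[[-1.67,-3.33,1.33],[0,0,0]],[[-1.66,-3.33,1.34],[0,0,0]],[[-1.67,-3.34,1.33],[0,0,0]]]
```

jog_arm(
  steps=[
    [[-1.3,-3.7,0],[-0.1,-0.1,0.4]],
    [[-1.3,-3.7,0],[-0.1,0,0.4]],
    [[-1.4,-3.7,0],[-0.1,-0.1,0.4]],
    [[-1.4,-3.7,0],[0,0,0.3]],
    [[-1.7,-3.3,1.3],[0,0,0]],
    [[-1.7,-3.3,1.3],[0,0,0]],
    [[-1.7,-3.3,1.3],[0,0,0]],
    [[0,0,0],[0,0,0]],
  ],
)

```text
t: 1.75
tool_pos: [0.4329, -0.0136, 0.3598]
tool_rot: [0.011, 3.136, -0.001]
contact_force: [0.2, 0.4, -0.1]
opening: 0.032
```

```bash
python3 - <<'E'
from plan import *
import pickle
p,r=now(); ci=ctrl.camera_info("wrist"); im=ctrl.get_image("wrist"); pickle.dump((ci,p),open("w1.pkl","wb"))
print(p,r.as_rotvec())
im=im[:,:,::-1].copy(); cv2.imwrite("pics/w1.png",im)
E
```

```text
[ 0.43293939 -0.01357813  0.35981534] [ 1.05715351e-02  3.13634332e+00 -1.24638220e-03]
```

View pics/w1.png

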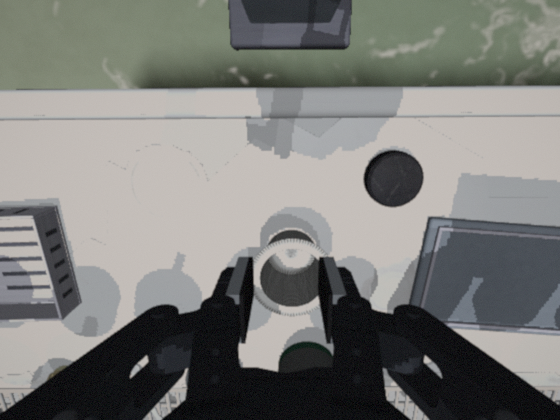

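```bash
python3 - <<'E'
import cv2
t=cv2.imread("pics/w1.png")
def crop(im,x0,y0,x1,y1,f,n): cv2.imwrite(n,cv2.resize(im[y0:y1,x0:x1],None,fx=f,fy=f,interpolation=cv2.INTER_CUBIC))
crop(t,220,200,360,330,5,"pics/w1s.png")
crop(t,400,200,560,345,5,"pics/w1f.png")
crop(t,0,190,100,330,4,"pics/w1c.png")
E
```

```text
(no output)
```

View pics/w1s.png

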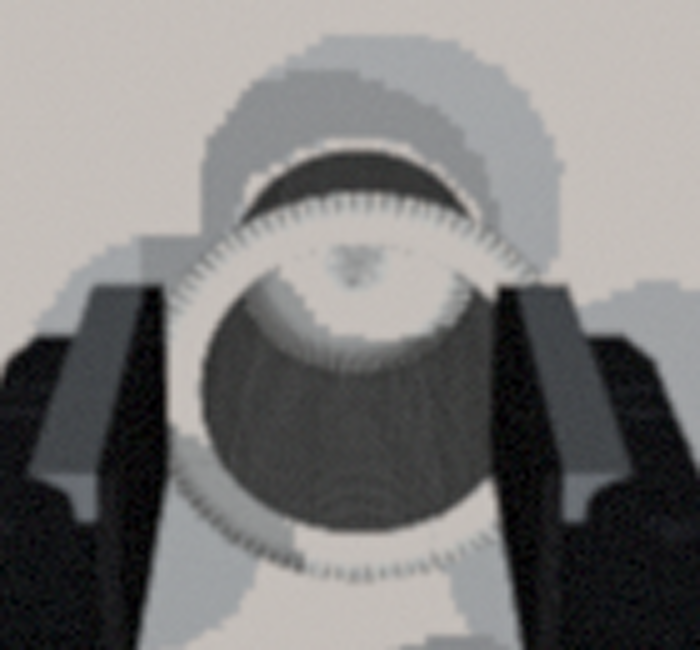

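View pics/w1f.png

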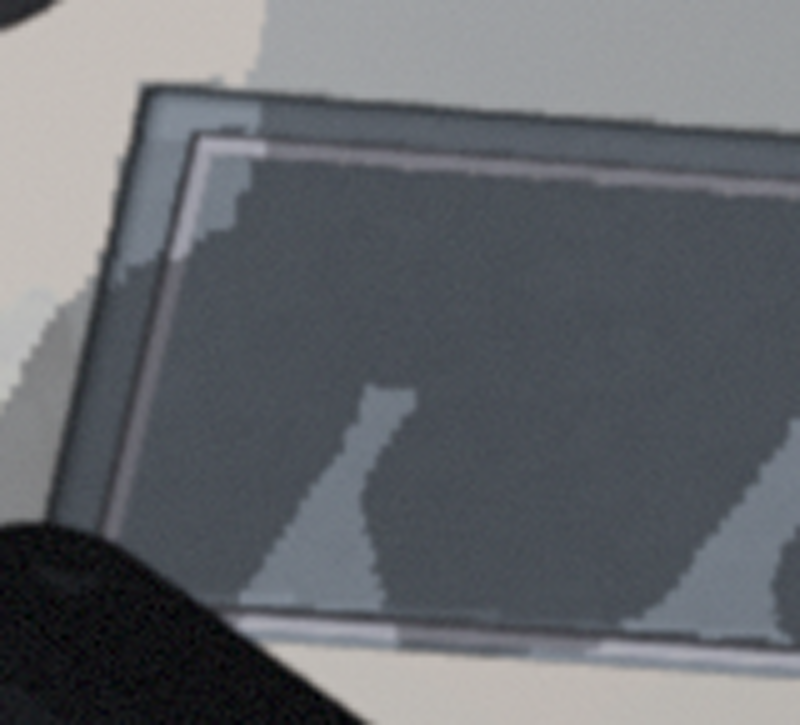

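View pics/w1c.png

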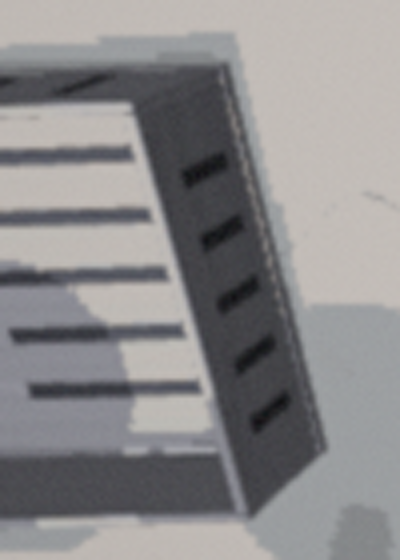

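```bash
python3 - <<'E'
from plan import *
import pickle
np.set_printoptions(precision=4,suppress=True)
CI["w1"]=pickle.load(open("w1.pkl","rb"))[0]
w=lambda x,y:(x/4,y/4+190)
W=lambda x,y:(x/5+400,y/5+200)
print("strainer",ray("w1",(292.4,277),.061), proj("w1",[[.507,-.01,.061]]))
a,b=.06,.1
wo=[("w1",(a,b,.035),w(246,516)),("w1",(-a,b,.035),w(134,106)),("w1",(a,b,0),w(325,450)),("w1",(-a,b,0),w(227,65))]
S=lambda x,y:(x/4+210,y/4+230)
T=lambda x,y:(x/5+330,y/5+160)
obs=wo+[("side",(-a,-b,0),S(135,433)),("side",(a,-b,0),S(345,408)),("side",(-a,-b,.035),S(131,394)),("side",(a,-b,.035),S(347,362)),
("side",(-a,b,.035),S(100,180)),("side",(a,b,.035),S(277,162)),
("top",(a,b,.035),T(58,282)),("top",(a,-b,.035),T(412,267)),("top",(-a,-b,.035),T(425,467)),("top",(-a,b,.035),T(70,490))]
for ob in (wo,obs):
    p,r=fit(ob,[.6,-.3,0]);print("caddy",p,np.degrees(p[2]));print(r[:4].ravel())
wo=[("w1",(-.063,-.074,.015),W(146,86)),("w1",(.073,-.074,0.0),None),("w1",(-.063,.02,.015),None)]
wo=wo[:1]
# line constraints: points along edges
A=ray("w1",W(146,86),.015);B=ray("w1",W(50,520),.015);C=ray("w1",W(800,133),.015)
print("corner",A,"yaw from -y edge",np.degrees(np.arctan2(-(B-A)[0]*0+(B-A)[1],(B-A)[0])),"front edge",np.degrees(np.arctan2(-(C-A)[0],(C-A)[1])))
for yaw in (-5.2,-4.5,-6):
    y=np.radians(yaw);c,s=np.cos(y),np.sin(y); print(yaw,A[:2]-np.array([c*-.063+s*.074,s*-.063-c*.074]))
E
```

```text
strainer [ 0.5059 -0.0086  0.061 ] [[290.885  278.0486]]
caddy [ 0.5135 -0.3602  0.0139] 0.7983761751095396
[ 0.0201  1.8011 -0.6301 -0.4233 -0.0065 -0.0639  0.7053 -0.286 ]
caddy [ 0.5141 -0.3597  0.0212] 1.2124204993442758
[ 0.7922  1.6899 -0.656  -0.5417  0.6999 -0.1674  0.6845 -0.394 ]
corner [0.4625 0.1349 0.015 ] yaw from -y edge -4.60496517777689 front edge -4.661883547748764
-5.2 [0.532  0.2029]
-4.5 [0.5311 0.2037]
-6 [0.5329 0.2019]
```

```bash
python3 - <<'E'
from plan import *
p,r=now(); o=ori()
rows(p,r,[(tcp([.506,.027,.10],o),o),(tcp([.506,.027,.054],o),o)],smax=.035)
E
```

```text
[[[-1.81,0.99,2.65],[0,0.1,-0.1]],[[-1.82,0.99,2.65],[0,0.1,-0.1]],[[-1.83,0.99,2.64],[0,0.1,-0.1]],[[-1.83,0.98,2.64],[0,0,0]],[[0,0,2.3],[0,0,0]],[[0,0,2.3],[0,0,0]]]
```

jog_arm(
  steps=[
    [[-1.8,1,2.6],[0,0.1,-0.1]],
    [[-1.8,1,2.6],[0,0.1,-0.1]],
    [[-1.8,1,2.6],[0,0.1,-0.1]],
    [[-1.8,1,2.6],[0,0,0]],
    [[0,0,0],[0,0,0]],
  ],
  grip_force=30,
)

```text
t: 2.3
tool_pos: [0.5073, 0.0323, 0.2579]
tool_rot: [-0.003, 3.134, 0.001]
contact_force: [-0.8, -0.7, -0.1]
opening: 0.0324
```

```bash
python3 - <<'E'
from plan import *
p,r=now(); print(p+r.apply([0,0,.155]),r.as_rotvec()); o=ori()
im=ctrl.get_image("wrist"); cv2.imwrite("pics/w2.png",im[:,:,::-1])
rows(p,r,[(tcp([.506,.027,.054],o),o)],smax=.025)
E
```

```text
[0.50843653 0.03241528 0.10285523] [-3.26312168e-03  3.13406600e+00  7.79842761e-04]
[[[0.08,-0.27,2.44],[0,0.2,0.1]],[[0.08,-0.27,2.44],[0,0.2,0]]]
```

View pics/w2.png

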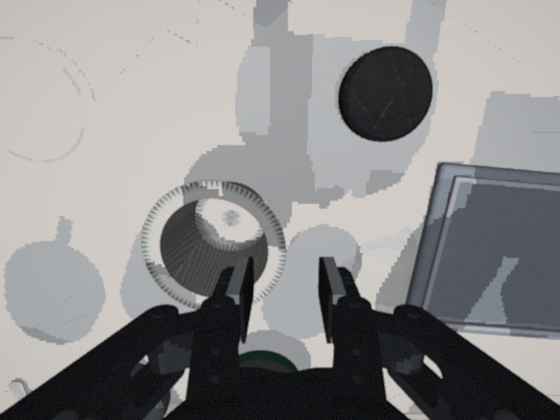

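```bash
python3 - <<'E'
from plan import *
ci=ctrl.camera_info("wrist"); print(proj("w",[[.506,-.0085,.061],[.506,.027,.061]],ci), ray("w",(213.5,245),.061,ci))
E
```

```text
[[216.42273072 246.19546655]
 [278.20936217 246.30828043]] [ 0.50525729 -0.01012909  0.061     ]
```

jog_arm(
  steps=[
    [[0.1,-0.3,2.4],[0,0.2,0.1]],
    [[0.1,-0.3,2.4],[0,0.2,0]],
    [[0,0,0],[0,0,0]],
  ],
)

```text
t: 2.65
tool_pos: [0.5063, 0.0275, 0.2169]
tool_rot: [-0.006, 3.13, -0.001]
contact_force: [0.3, -0.8, -0.0]
opening: 0.0322
```

```bash
python3 - <<'E'
from plan import *
p,r=now(); print(p+r.apply([0,0,.155]),r.as_rotvec(), ctrl.get_obs()["contact_force"])
im=ctrl.get_image("side"); cv2.imwrite("pics/s2.png",cv2.resize(im[130:280,180:360,::-1],None,fx=4,fy=4,interpolation=cv2.INTER_CUBIC))
E
```

```text
[0.50808615 0.02739983 0.06195606] [-5.94570709e-03  3.13029681e+00 -1.21917996e-03] [ 0.27357499 -0.81195506 -0.01951784]
```

View pics/s2.png

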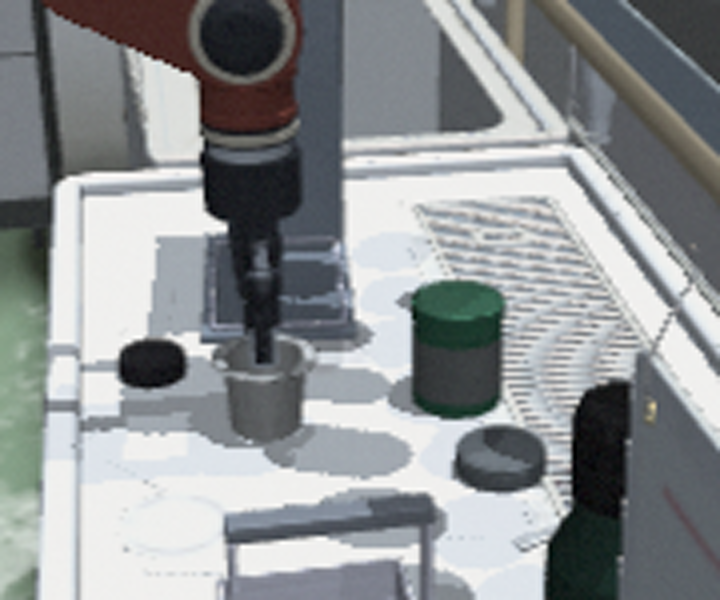

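jog_arm(
  steps=[
    [[0.1,-0.2,0.7],[0,0,0]],
    [[0,0,0.1],[0,0,0]],
  ],
)

```text
t: 2.9
tool_pos: [0.5073, 0.0256, 0.2148]
tool_rot: [-0.007, 3.12, -0.002]
contact_force: [-0.6, 0.5, 1.5]
opening: 0.032
```

jog_arm(
  steps=[
    [[0,0,0],[0,0,0]],
    [[0,0,0],[0,0,0]],
    [[0,0,0],[0,0,0]],
    [[0,0,0],[0,0,0]],
    [[0,0,0],[0,0,0]],
    [[0,0,-1],[0,0,0]],
    [[0,0,-2],[0,0,0]],
    [[0,0,-2],[0,0,0]],
  ],
  fingers=-1,
  grip_force=40,
)

```text
t: 3.7
tool_pos: [0.5057, 0.0256, 0.267]
tool_rot: [-0.006, 3.123, -0.002]
contact_force: [1.2, -0.7, -0.6]
opening: 0.0102
```

```bash
python3 - <<'E'
from plan import *
p,r=now(); print(p+r.apply([0,0,.155]),r.as_rotvec(), ctrl.get_obs()["contact_force"])
im=ctrl.get_image("side"); cv2.imwrite("pics/s3.png",cv2.resize(im[130:280,180:360,::-1],None,fx=4,fy=4,interpolation=cv2.INTER_CUBIC))
im=ctrl.get_image("wrist"); cv2.imwrite("pics/w3.png",im[:,:,::-1])
E
```

```text
[0.5086565  0.02543118 0.11205657] [-6.44973278e-03  3.12255379e+00 -2.21749848e-03] [ 1.16398305 -0.69712763 -0.60138299]
```

View pics/s3.png

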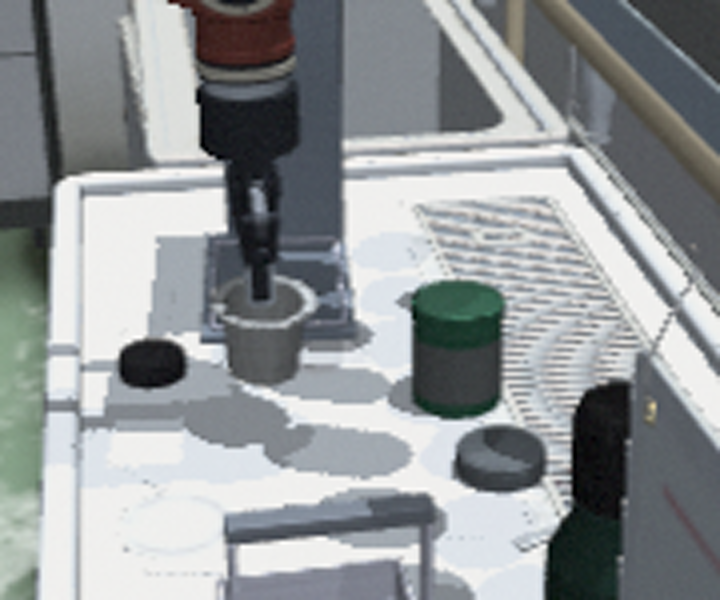

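View pics/w3.png

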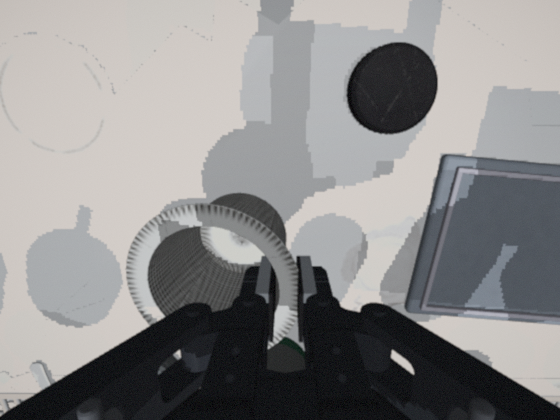

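```bash
python3 - <<'E'
from plan import *
p,r=now(); o=ori()
print("strainer c",ray("w",(213,277),.111,ctrl.camera_info("wrist")))
rows(p,r,[(tcp([.512,-.02,.15],o),o),(tcp([.514,-.2825,.15],o),o)],smax=.03)
E
```

```text
strainer c [ 0.50607763 -0.00853152  0.111     ]
[[[-0.28,-2.28,-1.74],[-0.1,0.8,0.1]],[[-0.26,-2.28,-1.75],[0,0.7,0.1]],[[-0.02,-2.92,0],[0,0,0]],[[-0.02,-2.92,0],[0,0,0]],[[-0.02,-2.92,0],[0,0,0]],[[-0.02,-2.91,0],[0,0,0]],[[-0.02,-2.92,0],[0,0,0]],[[-0.02,-2.91,0],[0,0,0]]]
[[[-0.02,-2.92,0.01],[0,0,0]],[[-0.02,-2.91,0],[0,0,0]],[[-0.02,-2.92,0.01],[0,0,0]]]
```

jog_arm(
  steps=[
    [[-0.3,-1.5,-2],[-0.1,0.8,0.1]],
    [[-0.3,-2.5,-2],[0,0.7,0.1]],
    [[0,-2.9,0],[0,0,0]],
    [[0,-2.9,0],[0,0,0]],
    [[0,-2.9,0],[0,0,0]],
    [[0,-2.9,0],[0,0,0]],
    [[0,-2.9,0],[0,0,0]],
    [[0,-2.9,0],[0,0,0]],
  ],
)

```text
t: 4.6
tool_pos: [0.5117, -0.1915, 0.3046]
tool_rot: [0.013, -3.137, -0.009]
contact_force: [-0.4, 0.3, -0.4]
opening: 0.0098
```

jog_arm(
  steps=[
    [[0,-2.9,0],[0,0,0]],
    [[0,-2.9,0],[0,0,0]],
    [[0,-1.5,0],[0,0,0]],
    [[0,0,0],[0,0,0]],
  ],
)

```text
t: 5.0
tool_pos: [0.5111, -0.2694, 0.2998]
tool_rot: [0.007, -3.134, -0.015]
contact_force: [0.1, 0.3, -0.9]
opening: 0.0101
```

```bash
cat > look.py <<'E'
from plan import *
import sys,pickle
k=sys.argv[1]; p,r=now(); print("grasp",(p+r.apply([0,0,.155])).round(4),"rotvec",r.as_rotvec().round(4),"F",ctrl.get_obs()["contact_force"].round(1),"op",round(ctrl.get_obs()["opening"],4),"t",ctrl.get_obs()["t"])
for n in sys.argv[2:]:
    CIw=ctrl.camera_info(n); im=ctrl.get_image(n)[:,:,::-1]
    pickle.dump(CIw,open(f"{n}{k}.pkl","wb")); cv2.imwrite(f"pics/{n}{k}.png",im)
    if n=="side": cv2.imwrite(f"pics/sidez{k}.png",cv2.resize(im[200:360,200:360],None,fx=4,fy=3.7,interpolation=cv2.INTER_CUBIC))
E
python3 look.py 4 wrist side
```

```text
grasp [ 0.5099 -0.2679  0.1448] rotvec [ 0.0067 -3.1337 -0.0153] F [ 0.1  0.3 -0.9] op 0.0101 t 5.0
```

View pics/wrist4.png

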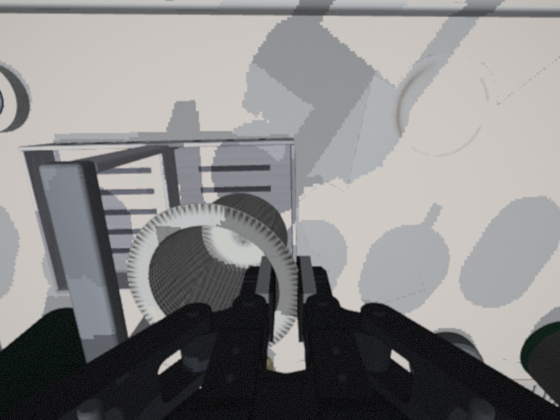

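View pics/sidez4.png

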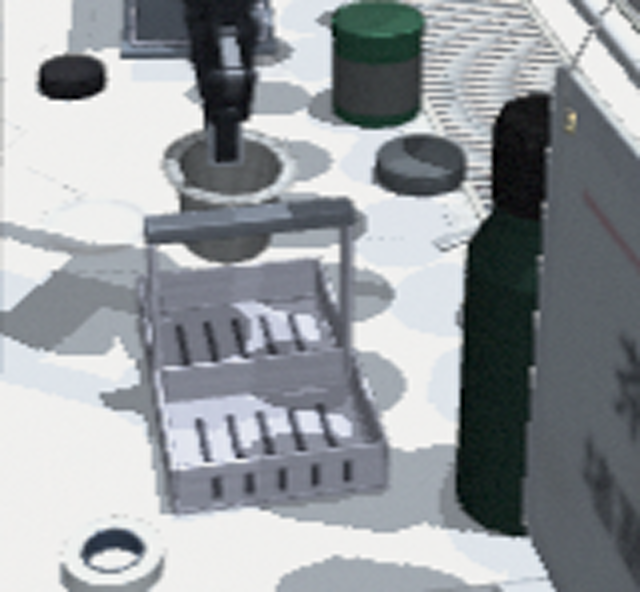

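```bash
python3 - <<'E'
import cv2
t=cv2.imread("pics/wrist4.png")
cv2.imwrite("pics/c4.png",cv2.resize(t[120:380,0:320],None,fx=2.5,fy=2.3,interpolation=cv2.INTER_CUBIC))
E
```

```text
(no output)
```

View pics/c4.png

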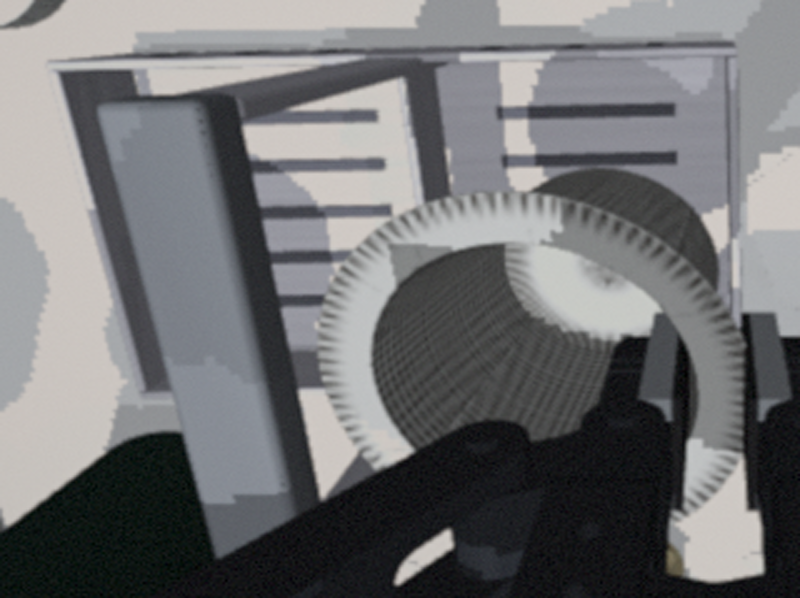

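```bash
python3 - <<'E'
from plan import *
import pickle
np.set_printoptions(precision=4,suppress=True)
CI["w"]=pickle.load(open("wrist4.pkl","rb"))
w=lambda x,y:(x/2.5,y/2.3+120)
a,b=.06,.1
wo=[("w",(-a,-b,.035),w(50,62)),("w",(-a,b,.035),w(736,46)),("w",(-a,-.009,.14),w(98,104)),("w",(-a,.009,.14),w(206,96))]
p,r=fit(wo,[.51,-.36,0]);print("caddy",p,np.degrees(p[2]));print(r)
# edge: right side of tray
for q in [(738,46),(735,300)]: print(ray("w",w(*q),.035))
# bar edges: left top edge line
A,B=ray("w",w(98,104),.14),ray("w",w(215,555),.14); print("bar dir",np.degrees(np.arctan2((B-A)[1],(B-A)[0])),A)
A,B=ray("w",w(206,96),.14),ray("w",w(293,505),.14); print("bar dir",np.degrees(np.arctan2((B-A)[1],(B-A)[0])),A)
print("strainer c", ray("w",(530/2.5,375/2.3+120),.147))
E
```

```text
caddy [ 0.5137 -0.3585  0.0299] 1.7123240907122526
[[-0.9209  0.0449]
 [ 1.5423 -0.434 ]
 [-0.6358 -0.6115]
 [ 0.5061  1.67  ]]
[ 0.451  -0.2609  0.035 ]
[ 0.5376 -0.2607  0.035 ]
bar dir 1.1064996859860003 [ 0.4542 -0.3691  0.14  ]
bar dir 0.9286079469186045 [ 0.4528 -0.3514  0.14  ]
strainer c [ 0.504  -0.3006  0.147 ]
```

```bash
python3 - <<'E'
from plan import *
p,r=now(); o=ori()
rows(p,r,[(tcp([.516,-.284,.135],o),o),(tcp([.516,-.284,.072],o),o)],smax=.03)
E
```

```text
[[[-0.48,-1.64,0.96],[0.6,-0.5,0.4]],[[0,0,2.1],[0,0,0]],[[0,0,2.1],[0,0,0]],[[0.01,0,2.1],[0,0,0]]]
```

jog_arm(
  steps=[
    [[-0.5,-1.6,0.8],[0.6,-0.5,0.4]],
    [[0,0,0.2],[0,0,0]],
    [[0,0,2],[0,0,0]],
    [[0,0,2],[0,0,0]],
    [[0,0,2],[0,0,0]],
    [[0,0,0],[0,0,0]],
  ],
)

```text
t: 5.7
tool_pos: [0.5175, -0.2747, 0.2287]
tool_rot: [-0.012, 3.14, 0.008]
contact_force: [-0.4, 0.0, -0.6]
opening: 0.0099
```

```bash
python3 look.py 5 wrist side
```

```text
grasp [ 0.5177 -0.274   0.0737] rotvec [-0.0117  3.1405  0.0079] F [-0.4  0.  -0.6] op 0.0099 t 5.7
```

View pics/wrist5.png

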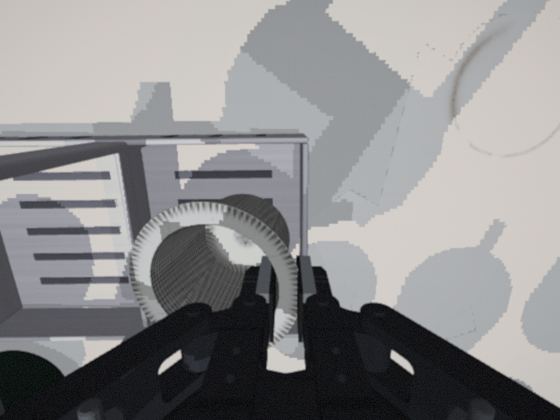

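View pics/sidez5.png

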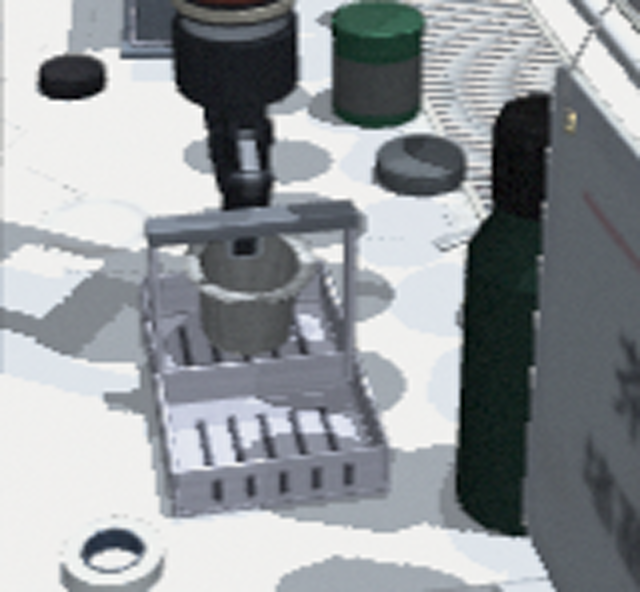

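jog_arm(
  steps=[
    [[0,-0.9,0],[0,0,0]],
    [[0,-0.2,0.6],[0,0,0]],
    [[0,0,0.3],[0,0,0]],
    [[0,0,0],[0,0,0]],
  ],
)

```text
t: 6.2
tool_pos: [0.5205, -0.2882, 0.2274]
tool_rot: [-0.013, 3.129, -0.005]
contact_force: [0.2, -0.9, 0.3]
opening: 0.0098
```

```bash
python3 look.py 6 wrist side
```

```text
grasp [ 0.5224 -0.2886  0.0724] rotvec [-0.0128  3.1294 -0.0047] F [ 0.2 -0.9  0.3] op 0.0098 t 6.2
```

View pics/sidez6.png

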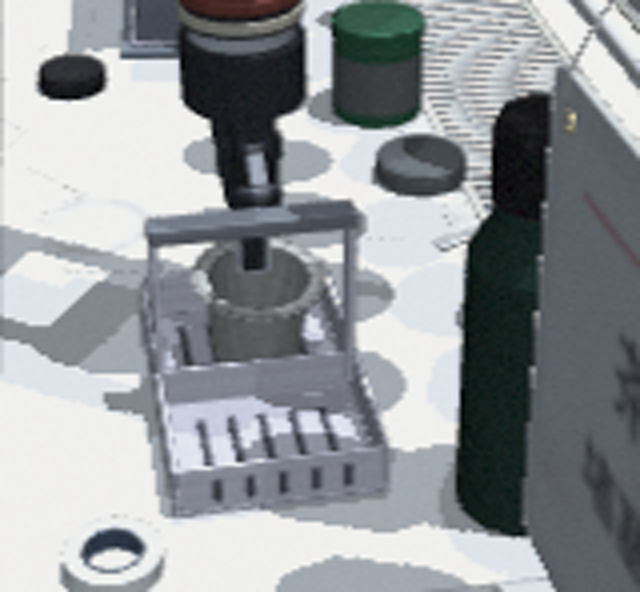

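View pics/wrist6.png

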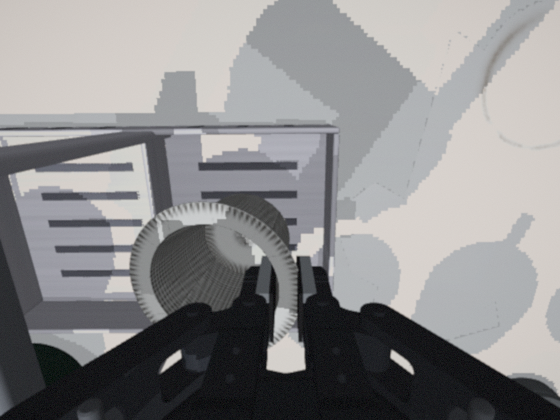

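jog_arm(
  steps=[
    [[0.5,0.5,0.3],[0,0.7,0]],
    [[0,0,0.6],[0,0,0]],
    [[0,0,0.4],[0,0,0]],
  ],
)

```text
t: 6.6
tool_pos: [0.5177, -0.2816, 0.2226]
tool_rot: [-0.012, 3.139, 0.004]
contact_force: [-7.2, 5.9, 18.4]
opening: 0.0102
```

```bash
python3 look.py 7
```

```text
grasp [ 0.518  -0.2813  0.0676] rotvec [-0.0118  3.1394  0.0036] F [-7.2  5.9 18.4] op 0.0102 t 6.6
```

jog_arm(
  steps=[
    [[0,0,-0.2],[0,0,0]],
    [[0,0,0],[0,0,0]],
  ],
)

```text
t: 6.8
tool_pos: [0.518, -0.2813, 0.227]
tool_rot: [-0.013, 3.138, -0.001]
contact_force: [0.3, 0.3, -0.5]
opening: 0.0098
```

```bash
python3 look.py 8 wrist side
```

```text
grasp [ 0.5186 -0.2814  0.072 ] rotvec [-1.3500e-02  3.1379e+00 -7.0000e-04] F [ 0.3  0.3 -0.5] op 0.0098 t 6.8
```

View pics/sidez8.png

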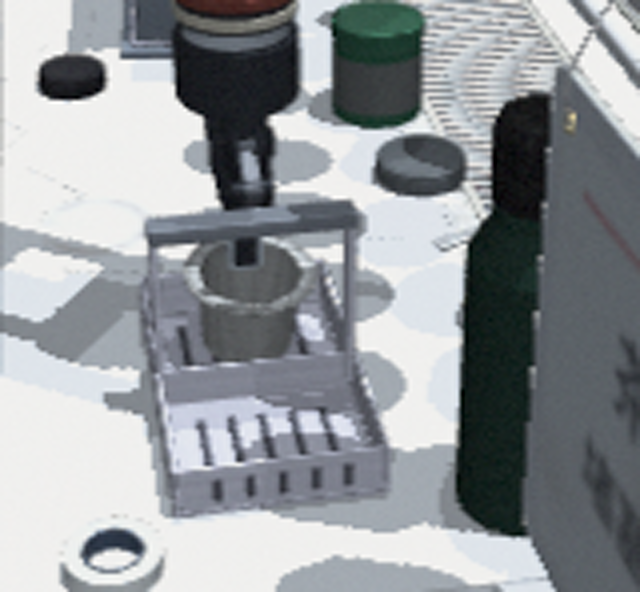

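View pics/wrist8.png

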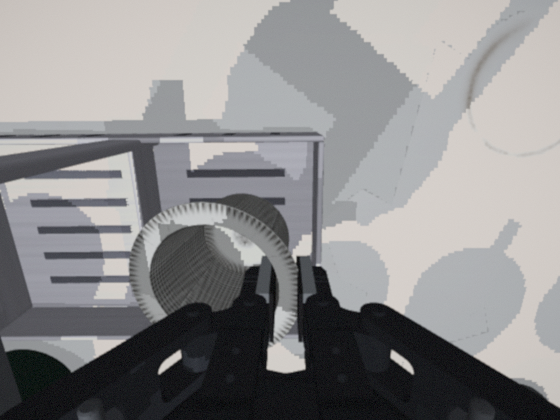

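jog_arm(
  steps=[
    [[0,0,0.4],[0,0,0]],
    [[0,0,0.1],[0,0,0]],
  ],
)

```text
t: 7.1
tool_pos: [0.5189, -0.2798, 0.2245]
tool_rot: [-0.012, 3.139, 0.011]
contact_force: [-3.0, 0.2, 5.0]
opening: 0.0096
```

jog_arm(
  steps=[
    [[0,0,0],[0,0,0]],
    [[0,0,0],[0,0,0]],
    [[0,0,0],[0,0,0]],
    [[0,0,0],[0,0,0]],
  ],
  fingers=-0.4,
)

```text
t: 7.5
tool_pos: [0.5179, -0.2792, 0.2221]
tool_rot: [-0.012, 3.141, 0.014]
contact_force: [-0.6, 0.3, 0.5]
opening: 0.026
```

```bash
python3 look.py 9 wrist
```

```text
grasp [ 0.5179 -0.2779  0.0671] rotvec [-0.0119  3.1415  0.0136] F [-0.6  0.3  0.5] op 0.026 t 7.5
```

View pics/wrist9.png

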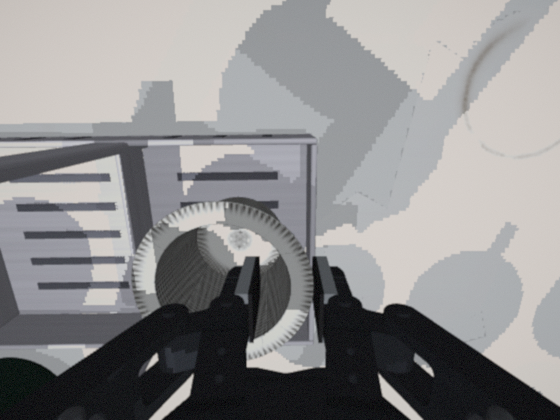

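```bash
python3 - <<'E'
from plan import *
p,r=now(); o=ori(40,1.2); g=np.array([.476,-.360,.134])
pre=g-o.apply([0,0,.07])
rows(p,r,[(p+[0,0,.12],ori(0)),(tcp(pre,o),o)],smax=.035)
print(pre,tcp(pre,o),o.as_rotvec())
E
```

```text
[[[0,0.03,-3],[0.1,0,0.1]],[[0,0.02,-3],[0.1,0,0.1]],[[0,0.01,-3],[0.2,0,0.1]],[[0,0.01,-3],[0.1,0,0.1]],[[3.11,-1.4,0.59],[-0.1,-6.7,-0.2]],[[3.16,-1.38,0.23],[-0.1,-6.7,-0.2]],[[3.17,-1.37,-0.15],[0,-6.7,-0.2]],[[3.14,-1.37,-0.52],[-0.1,-6.6,-0.2]]]
[[[3.06,-1.35,-0.87],[0,-6.7,-0.2]],[[2.95,-1.34,-1.23],[-0.1,-6.6,-0.1]]]
[ 0.43101474 -0.36094231  0.18762311] [ 0.33140451 -0.36302884  0.30636   ] [-0.02558763  2.44334914  0.00931313]
```

jog_arm(
  steps=[
    [[0,0,-2],[0.1,0,0.1]],
    [[0,0,-3],[0.1,0,0.1]],
    [[0,0,-4],[0.2,0,0.1]],
    [[0,0,-4],[0.1,0,0.1]],
    [[0,0,0],[0,0,0]],
  ],
)

```text
t: 8.05
tool_pos: [0.5169, -0.2798, 0.3518]
tool_rot: [-0.001, -3.134, -0.008]
contact_force: [0.9, -1.1, 1.0]
opening: 0.0257
```

jog_arm(
  steps=[
    [[3.1,-1.4,0.6],[-0.1,-6.7,-0.2]],
    [[3.2,-1.4,0.2],[-0.1,-6.7,-0.2]],
    [[3.2,-1.4,-0.2],[0,-6.7,-0.2]],
    [[3.1,-1.4,-0.5],[-0.1,-6.6,-0.2]],
    [[3.1,-1.4,-0.9],[0,-6.7,-0.2]],
    [[3,-1.3,-1.2],[-0.1,-6.6,-0.1]],
    [[0,0,0],[0,0,0]],
  ],
  fingers=0.2,
)

```text
t: 8.75
tool_pos: [0.324, -0.3663, 0.312]
tool_rot: [-0.024, 2.422, 0.008]
contact_force: [-0.3, 0.2, 0.1]
opening: 0.0512
```

```bash
python3 look.py 10 wrist side; python3 - <<'E'
from plan import *
np.set_printoptions(precision=3,suppress=True)
p,r=now(); o=ori(40,1.2); g=np.array([.476,-.360,.134])
print(ctrl.get_obs()["q"])
rows(p,r,[(tcp(g-o.apply([0,0,.05]),o),o),(tcp(g,o),o)],smax=.03)
E
```

```text
grasp [ 0.4262 -0.3644  0.1955] rotvec [-0.0238  2.4218  0.0083] F [-0.3  0.2  0.1] op 0.0512 t 8.75
[-1.127 -0.288  2.126  0.743  1.094 -3.005]
[[[0.16,0.25,2.87],[0,1.2,0.2]],[[0,0,2.5],[0,0,0]],[[-0.01,-0.01,2.5],[0,0,0]]]
```

View pics/wrist10.png

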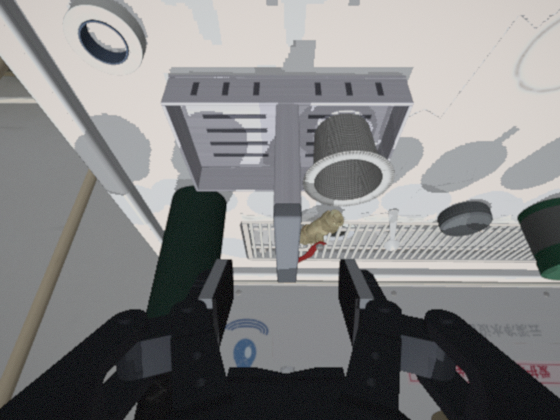

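View pics/side10.png

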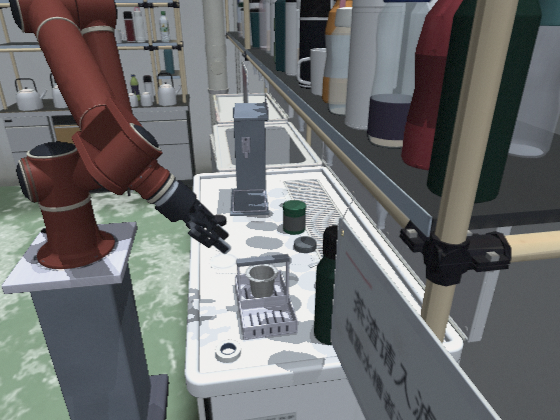

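```bash
python3 - <<'E'
from plan import *
import pickle
ci=pickle.load(open("wrist10.pkl","rb"))
a=.06
for p in ([.5137,-.3595,np.radians(1.2)],):
    print(proj("w",place(p,[(-a,-.009,.14),(-a,.009,.14),(a,-.009,.14),(a,.009,.14),(-a,-.1,.035),(-a,.1,.035),(a,.1,.035)]),ci).round(1))
im=cv2.imread("pics/wrist10.png"); cv2.imwrite("pics/c10.png",cv2.resize(im[50:300,150:430],None,fx=2.8,fy=2.4,interpolation=cv2.INTER_CUBIC))
E
```

```text
[[277.2 216. ]
 [306.6 216. ]
 [280.2 282.1]
 [299.5 282. ]
 [163.1 101.3]
 [418.1 101. ]
 [379.6 190.2]]
```

View pics/c10.png

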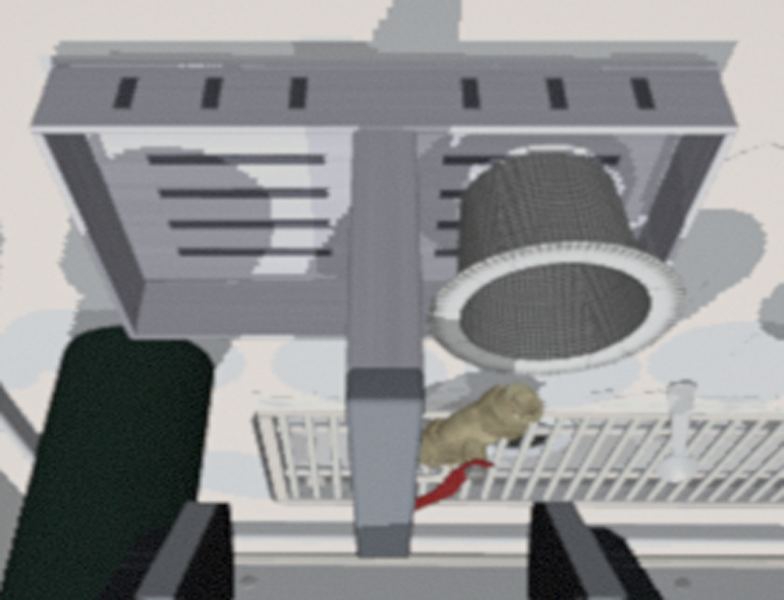

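```bash
python3 - <<'E'
from plan import *
p,r=now(); o=ori(40,1.2); g=np.array([.476,-.3625,.134])
rows(p,r,[(tcp(g-o.apply([0,0,.05]),o),o),(tcp(g,o),o)],smax=.03)
E
```

```text
[[[0.16,0,2.87],[0,1.2,0.2]],[[0,0,2.5],[0,0,0]],[[0,-0.01,2.5],[0,0,0]]]
```

jog_arm(
  steps=[
    [[0.2,0,2.5],[0,1.2,0.2]],
    [[0,0,2.6],[0,0,0]],
    [[0,0,2.2],[0,0,0]],
    [[0,0,0],[0,0,0]],
  ],
)

```text
t: 9.25
tool_pos: [0.3783, -0.3635, 0.2578]
tool_rot: [-0.034, 2.446, 0.007]
contact_force: [0.1, 0.8, -0.4]
opening: 0.0511
```

```bash
python3 look.py 11 wrist side;  python3 - <<'E'
from plan import *
p,r=now(); o=ori(40,1.2); g=np.array([.476,-.3625,.134])
rows(p,r,[(tcp(g,o),o)],smax=.03)
E
```

```text
grasp [ 0.4776 -0.3614  0.1388] rotvec [-0.0343  2.4457  0.007 ] F [ 0.1  0.8 -0.4] op 0.0511 t 9.25
[[[0.58,0,0.48],[-0.2,0,0.5]]]
```

View pics/wrist11.png

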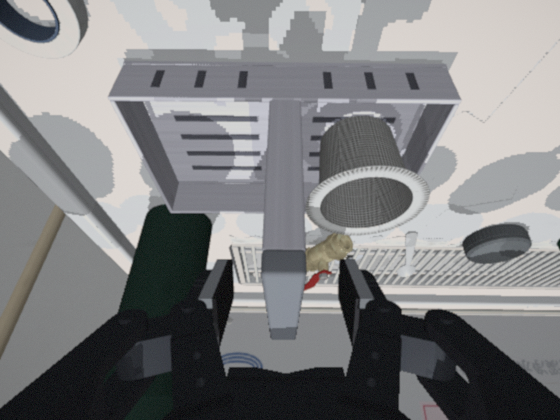

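View pics/sidez11.png

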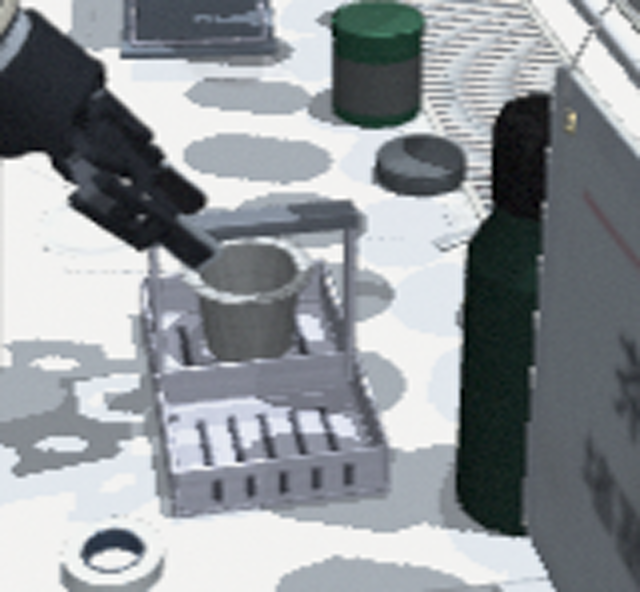

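jog_arm(
  steps=[
    [[0.6,-0.1,0.5],[-0.2,0,0.5]],
    [[0.1,0,0.1],[0,0,0]],
  ],
)

```text
t: 9.55
tool_pos: [0.3769, -0.3659, 0.2529]
tool_rot: [-0.027, 2.442, 0.008]
contact_force: [-0.3, 0.7, 0.1]
opening: 0.0515
```

jog_arm(
  steps=[
    [[0,0,0],[0,0,0]],
    [[0,0,0],[0,0,0]],
    [[0,0,0],[0,0,0]],
    [[0,0,0],[0,0,0]],
    [[0,0,0],[0,0,0]],
    [[0,0,0],[0,0,0]],
  ],
  fingers=-1,
  grip_force=110,
)

```text
t: 10.15
tool_pos: [0.3762, -0.3662, 0.2542]
tool_rot: [-0.026, 2.441, 0.005]
contact_force: [0.6, 1.1, -0.9]
opening: 0.0163
```

```bash
python3 look.py 12 wrist side;  python3 - <<'E'
from plan import *
p,r=now()
rows(p,r,[(p+[0,0,.04],r)],smax=.015)
E
```

```text
grasp [ 0.4761 -0.3646  0.1357] rotvec [-0.0262  2.4407  0.0054] F [ 0.6  1.1 -0.9] op 0.0163 t 10.15
[[[-0.86,0,-1.02],[0,0,0]],[[-0.86,-0.01,-1.02],[0,0,0]],[[-0.86,0,-1.02],[0,0,0]]]
```

View pics/wrist12.png

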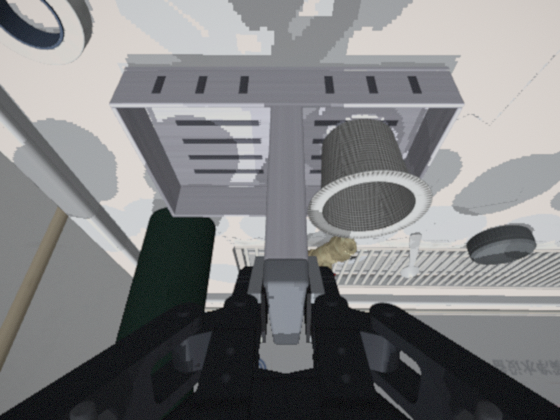

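View pics/sidez12.png

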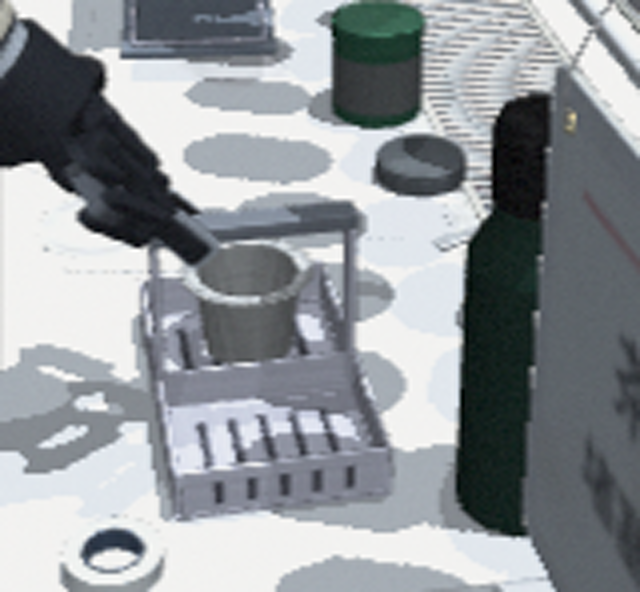

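```bash
python3 - <<'E'
import cv2
im=cv2.imread("pics/wrist12.png"); cv2.imwrite("pics/c12.png",cv2.resize(im[40:360,100:480],None,fx=2.1,fy=1.85,interpolation=cv2.INTER_CUBIC))
E
```

```text
(no output)
```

View pics/c12.png

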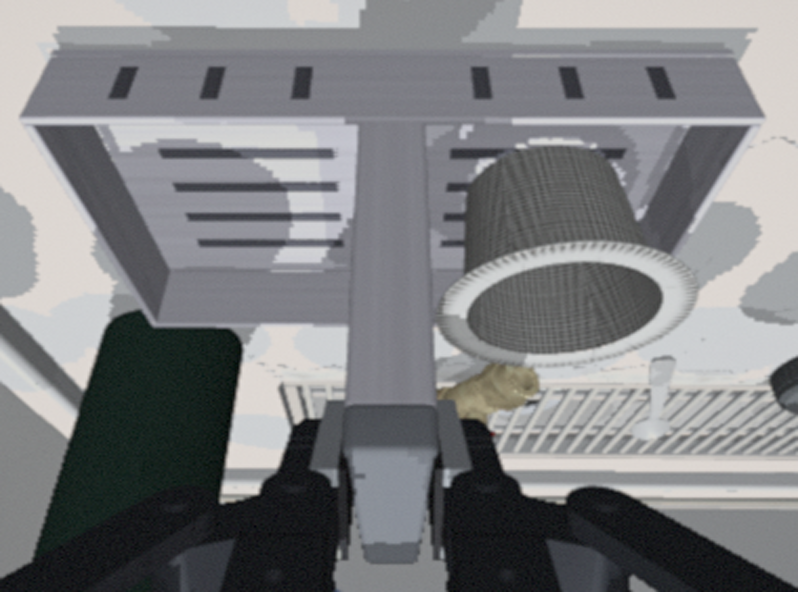

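```bash
cat > cad.py <<'E'
from plan import *
import pickle
def fitcad(obs,ci,tool,p0=None,full=False):
    """caddy pose in the tool frame from wrist pixels"""
    L=np.array([o[0] for o in obs]); U=np.array([o[1] for o in obs])
    if full:
        f=lambda v:(proj("w",R.from_rotvec(v[3:]).apply(L)+v[:3],ci)-U).ravel()
    r=least_squares(f,p0,loss='soft_l1'); return r.x,r.fun.reshape(-1,2)
E
python3 - <<'E'
from cad import *
np.set_printoptions(precision=4,suppress=True)
ci=pickle.load(open("wrist12.pkl","rb")); CI["w"]=ci
a=.06
W=lambda x,y:(x/2.1+100,y/1.85+40)
ob=[((-a,-.1,.035),W(24,119)),((-a,.1,.035),W(763,118)),((-a,-.009,.14),W(345,443)),((-a,.009,.14),W(440,443)),((-a,-.009,.128),W(345,405)),((-a,.009,.128),W(437,405)),((a,-.009,.14),W(361,545)),((a,.009,.14),W(416,545))]
p,r=fit([("w",l,u) for l,u in ob],[.51,-.36,0]); print(p,np.degrees(p[2]));print(r)
q,rr=fitcad(ob,ci,None,[.51,-.36,0,0,0,0],True); print(q,np.degrees(q[3:])); print(rr)
pp,rt=now(); print("grasp local",place([0,0,-p[2]],((pp+rt.apply([0,0,.155]))-[p[0],p[1],0]))) 
E
```

```text
[ 0.5159 -0.3644  0.0184] 1.053604256058863
[[-2.342  -0.1053]
 [ 0.6549  1.6504]
 [-1.2919  5.0138]
 [ 0.1765  5.1641]
 [-0.0841 -2.9698]
 [ 0.4691 -2.8257]
 [ 0.9266  9.2889]
 [ 0.3263  9.3695]]
[ 0.5153 -0.3641 -0.0046  0.0004  0.0428  0.0205] [0.0216 2.453  1.173 ]
[[-0.0348 -0.9708]
 [-0.6867  0.3599]
 [-0.1009  4.529 ]
 [-0.7087  4.6754]
 [ 0.9553 -2.7092]
 [-0.2299 -2.5761]
 [ 1.853   0.0331]
 [ 0.3287  0.1211]]
grasp local [[-0.0398  0.0005  0.1357]]
```

jog_arm(
  steps=[
    [[-0.4,0,-0.5],[0,0,0]],
    [[-0.9,0,-1],[0,0,0]],
    [[-0.9,0,-1],[0,0,0]],
    [[-0.9,0,-1],[0,0,0]],
    [[0,0,0],[0,0,0]],
  ],
)

```text
t: 10.75
tool_pos: [0.3762, -0.3649, 0.3011]
tool_rot: [-0.027, 2.449, 0.01]
contact_force: [0.4, -0.8, -4.4]
opening: 0.0161
```

```bash
python3 look.py 13 wrist side; python3 - <<'E'
import cv2
im=cv2.imread("pics/wrist13.png"); cv2.imwrite("pics/c13.png",cv2.resize(im[40:360,100:480],None,fx=2.1,fy=1.85,interpolation=cv2.INTER_CUBIC))
E
```

```text
grasp [ 0.4751 -0.3627  0.1818] rotvec [-0.0266  2.4488  0.0102] F [ 0.4 -0.8 -4.4] op 0.0161 t 10.75
```

View pics/c13.png

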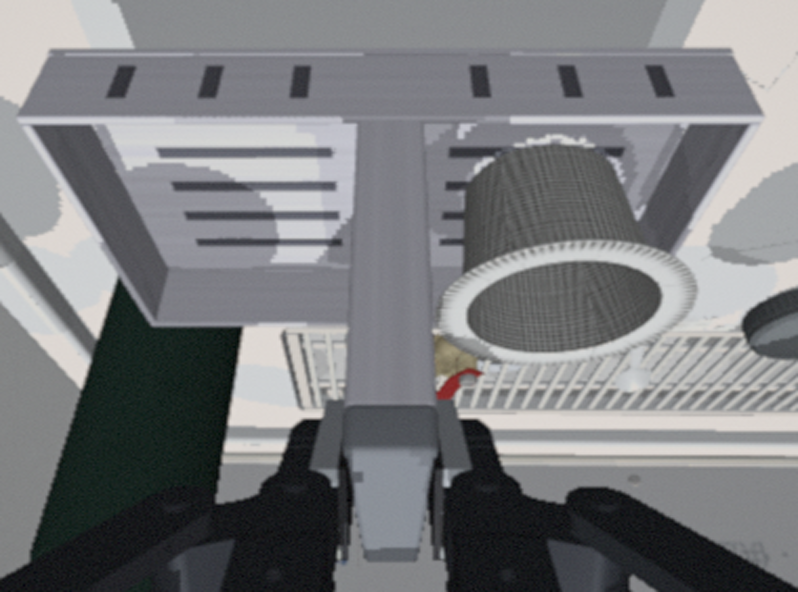

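View pics/sidez13.png

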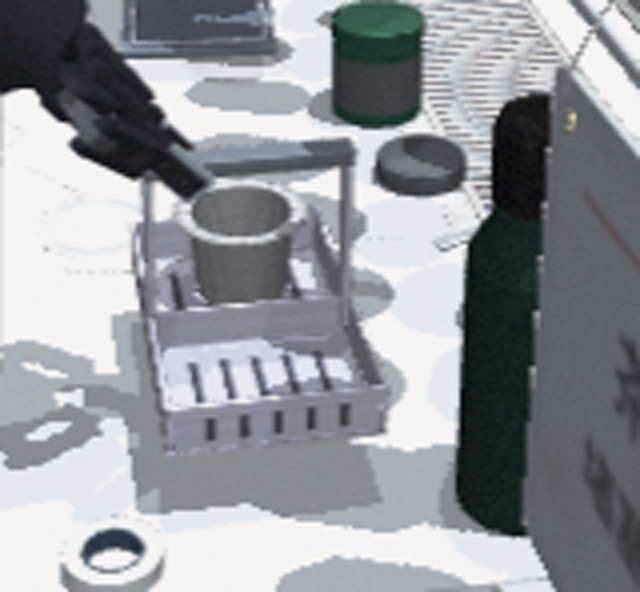

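```bash
python3 - <<'E'
from plan import *
p,r=now(); g=p+r.apply([0,0,.155]); 
from math import *
print("yaw/lean", np.degrees(np.arctan2(*r.apply([0,0,1])[[1,0]])), r.as_euler('ZYX',degrees=True), "rot",r.as_matrix().round(3).tolist())
o=R.from_euler('z',-5.85,degrees=True)*r
rows(p,r,[(tcp([.476,-.30,.25],r),r),(tcp([.48,.07,.25],o),o),],smax=.025)
print(o.as_rotvec())
E
```

```text
yaw/lean 1.5174975236363724 [-178.8662923    39.54603976  179.75563959] rot [[-0.771, -0.023, 0.636], [-0.015, 1.0, 0.017], [-0.637, 0.003, -0.771]]
[[[-1.18,1.55,-1.31],[0,0,0]],[[-1.18,1.54,-1.31],[0,0,0]],[[-1.18,1.55,-1.32],[0,0,0]],[[-1.19,1.54,-1.31],[0,0,0]],[[-0.06,2.37,0.06],[0.2,0,0.3]],[[-0.04,2.38,0.05],[0.2,0,0.3]],[[-0.03,2.38,0.04],[0.2,0,0.3]],[[-0.02,2.37,0.03],[0.2,0,0.3]]]
[[[-0.01,2.38,0.02],[0.2,0,0.3]],[[0.01,2.38,0.02],[0.2,0,0.3]],[[0.02,2.37,0.01],[0.3,0,0.3]],[[0.03,2.38,-0.01],[0.2,0,0.3]],[[0.04,2.37,-0.01],[0.3,0,0.3]],[[0.06,2.37,-0.03],[0.2,0,0.3]],[[0.07,2.37,-0.03],[0.3,0,0.3]],[[0.08,2.38,-0.05],[0.2,0,0.2]]]
[[[0.09,2.37,-0.06],[0.3,0,0.3]],[[0.1,2.37,-0.07],[0.2,0,0.2]],[[0.11,2.38,-0.07],[0.3,0,0.3]],[[0.11,2.37,-0.09],[0.2,0,0.2]]]
[ 0.09899612  2.44962303 -0.03103967]
```

jog_arm(
  steps=[
    [[-0.6,0.6,-0.7],[0,0,0]],
    [[-1.1,1.2,-1.2],[0,0,0]],
    [[-1.3,1.8,-1.4],[0,0,0]],
    [[-1.2,2.2,-1.3],[0,0,0]],
    [[-0.5,2.4,-0.5],[0.2,0,0.3]],
    [[0,2.4,0],[0.2,0,0.3]],
    [[0,2.4,0],[0.2,0,0.3]],
    [[0,2.4,0],[0.2,0,0.3]],
  ],
)

```text
t: 11.65
tool_pos: [0.3753, -0.2039, 0.3705]
tool_rot: [0.015, 2.457, 0.019]
contact_force: [-0.5, -0.3, -5.0]
opening: 0.0156
```

jog_arm(
  steps=[
    [[0,2.4,0],[0.2,0,0.3]],
    [[0,2.4,0],[0.2,0,0.3]],
    [[0,2.4,0],[0.2,0,0.3]],
    [[0,2.4,0],[0.2,0,0.3]],
    [[0,2.4,0],[0.2,0,0.3]],
    [[0,2.2,0],[0.2,0,0.3]],
    [[0,1.6,0],[0.2,0,0.3]],
    [[0,0.8,0],[0.2,0,0.3]],
  ],
)

```text
t: 12.45
tool_pos: [0.3743, -0.0254, 0.3701]
tool_rot: [0.083, 2.47, 0.028]
contact_force: [-0.2, 0.4, -4.6]
opening: 0.0163
```

```bash
python3 look.py 14 wrist side;  python3 - <<'E'
from plan import *
p,r=now(); print(r.as_euler('ZYX',degrees=True))
E
```

```text
grasp [ 0.4705 -0.0254  0.2486] rotvec [0.0825 2.4704 0.0281] F [-0.2  0.4 -4.6] op 0.0163 t 12.45
[175.22604171  38.30334681 177.0572279 ]
```

View pics/wrist14.png

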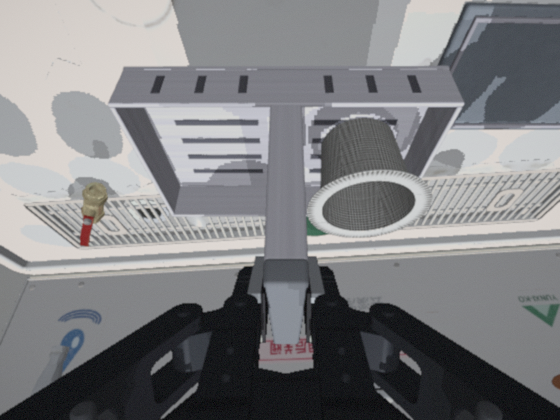

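View pics/side14.png

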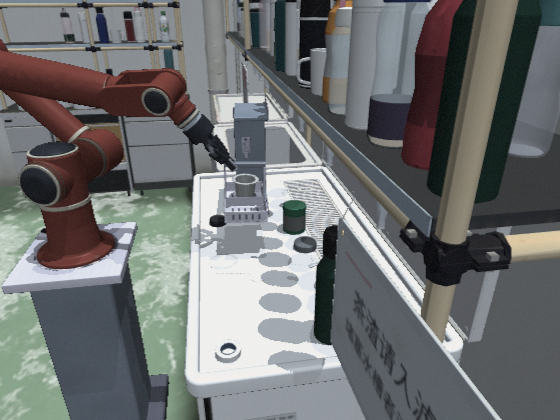

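```bash
cat >> plan.py <<'E'
R12=R.from_rotvec([-.0262,2.4407,.0054])
def lev(dyaw): return R.from_euler('z',dyaw,degrees=True)*R12
def stand(l,S=(.5325,.2035,-4.8)):
    q=place((S[0],S[1],np.radians(S[2])),[l])[0]; return q
E
python3 - <<'E'
from plan import *
p,r=now(); o=lev(-6)
g=stand((-.0395,-.085,.25)); print(g)
rows(p,r,[(tcp(g,o),o)],smax=.024)
E
```

```text
[0.48602592 0.12210338 0.25      ]
[[[0.03,2.24,0.12],[0.4,-0.3,0]],[[0.02,2.24,0.11],[0.5,-0.3,0]],[[0.03,2.24,0.09],[0.4,-0.2,0]],[[0.03,2.24,0.07],[0.5,-0.3,0]],[[0.02,2.24,0.05],[0.4,-0.2,0]],[[0.03,2.25,0.04],[0.5,-0.3,-0.1]],[[0.02,2.24,0.02],[0.4,-0.2,0]]]
```

jog_arm(
  steps=[
    [[0,0.8,0.1],[0.4,-0.3,0]],
    [[0,1.6,0.1],[0.5,-0.3,0]],
    [[0,2.2,0.1],[0.4,-0.2,0]],
    [[0,2.2,0.1],[0.5,-0.3,0]],
    [[0,2.2,0.1],[0.4,-0.3,0]],
    [[0,2.2,0.1],[0.5,-0.2,0]],
    [[0,1.6,0],[0.4,-0.2,0]],
    [[0,0.8,0],[0,0,0]],
  ],
)

```text
t: 13.35
tool_pos: [0.386, 0.1116, 0.3643]
tool_rot: [0.123, 2.455, -0.034]
contact_force: [-0.7, 0.0, -5.3]
opening: 0.0162
```

```bash
python3 look.py 15 wrist side;  python3 - <<'E'
from plan import *
p,r=now(); o=lev(-6); print("err deg",np.degrees((r.inv()*o).as_rotvec()))
im=cv2.imread("pics/side15.png"); cv2.imwrite("pics/sz15.png",cv2.resize(im[90:250,180:320],None,fx=4.5,fy=3.75,interpolation=cv2.INTER_CUBIC))
E
```

```text
grasp [0.4836 0.1029 0.2442] rotvec [ 0.1228  2.4549 -0.0335] F [-0.7  0.  -5.3] op 0.0162 t 13.35
err deg [-0.01728192 -0.9649682  -0.90117039]
```

View pics/wrist15.png

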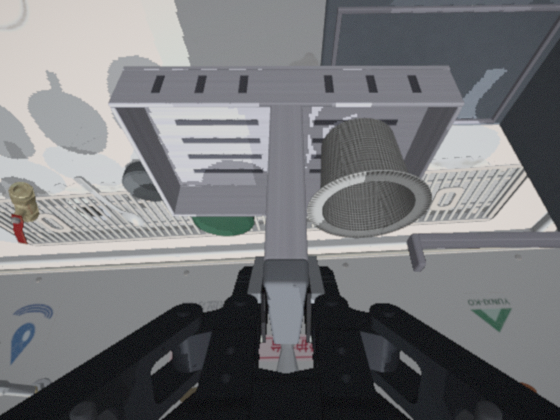

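View pics/sz15.png

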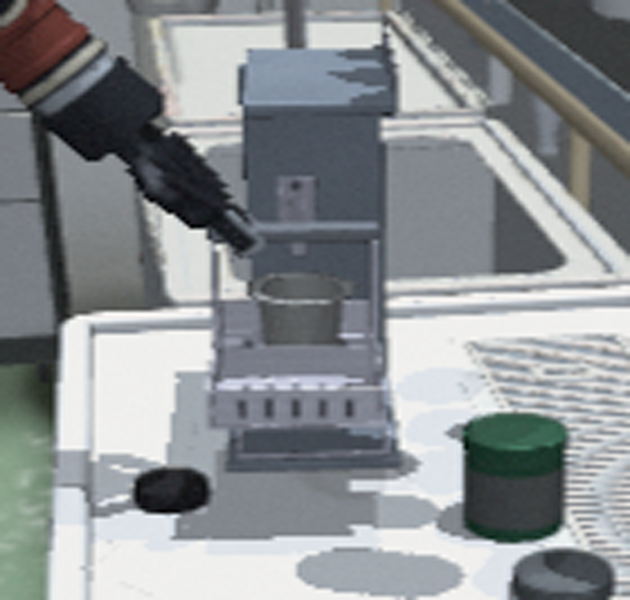

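```bash
python3 - <<'E'
from plan import *
import pickle
ci=pickle.load(open("wrist15.pkl","rb")); CI["w"]=ci
im=cv2.imread("pics/wrist15.png"); cv2.imwrite("pics/c15.png",cv2.resize(im[210:290,390:560],None,fx=4.7,fy=4.7,interpolation=cv2.INTER_CUBIC))
pts=[stand(l) for l in [(-.006,-.031,.216),(-.006,-.026,.216),(.006,-.031,.216),(-.006,-.031,.194),(-.006,-.026,.2),(-.006,.05,.2),(.006,.05,.2),(-.063,-.074,.015)]]
print(proj("w",pts).round(1)); print((proj("w",pts)-[390,210])*4.7)
E
```

```text
[[413.1 262.9]
 [421.7 262.8]
 [406.8 271.1]
 [405.  230.3]
 [415.3 238.7]
 [540.3 237. ]
 [528.1 246.2]
 [322.6  -2.7]]
[[ 108.60812384  248.74843996]
 [ 148.99767549  248.23060612]
 [  79.17554927  287.33924014]
 [  70.37721147   95.60636817]
 [ 118.87262111  134.95500795]
 [ 706.42818058  127.11459297]
 [ 648.86111709  170.10236459]
 [-316.70574743 -999.87361246]]
```

View pics/c15.png

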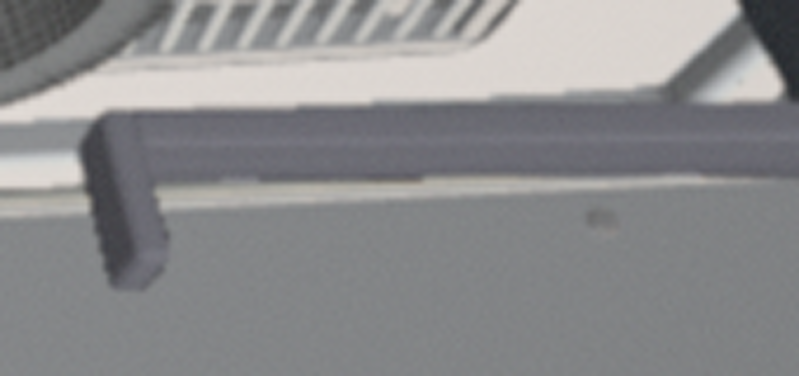

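```bash
python3 - <<'E'
from plan import *
import pickle
np.set_printoptions(precision=4,suppress=True)
CI["w"]=pickle.load(open("wrist15.pkl","rb"))
W=lambda x,y:(x/4.7+390,y/4.7+210)
ob=[((-.006,-.031,.194),W(104,110)),((-.006,-.026,.216),W(166,240)),((.006,-.031,.216),W(110,288)),((.006,-.026,.216),W(150,288)),((-.006,-.026,.2),W(150,140))]
L=[("w",l,u) for l,u in ob]
p,r=fit(L,[.53,.2,-.08]); print(p,np.degrees(p[2])); print(r)
f=lambda q:np.concatenate([(proj(n,place([q[0],q[1],np.radians(-4.9)],l))-[uv])[0] for n,l,uv in L])
s=least_squares(f,[.53,.2]); print(s.x, s.fun.reshape(-1,2))
# strip near-top edge slope => yaw
A=ray("w",W(150,140),.2);B=ray("w",W(795,138),.2); print(A,B,np.degrees(np.arctan2(-(B-A)[0],(B-A)[1])))
A=ray("w",W(160,181),.2);B=ray("w",W(795,174),.2); print(A,B,np.degrees(np.arctan2(-(B-A)[0],(B-A)[1])))
E
```

```text
[ 0.533   0.2078 -0.0539] -3.0883259117103146
[[-1.0442 -2.2691]
 [ 2.9015  2.3365]
 [ 0.1952  0.4681]
 [-0.1182  0.2694]
 [-0.3749 -0.4214]]
[0.5339 0.2075] [[-1.0864 -2.297 ]
 [ 2.7658  2.4249]
 [-0.4659  0.4571]
 [-0.8628  0.3602]
 [-0.501  -0.3244]]
[0.5262 0.1825 0.2   ] [0.5351 0.2672 0.2   ] -6.022121356211131
[0.5385 0.1869 0.2   ] [0.5462 0.2736 0.2   ] -5.066154543282231
```

```bash
python3 - <<'E'
from plan import *
S=(.534,.2075,-4.9)
p,r=now(); o=lev(-6.1)
g=stand((-.0395,-.045,.246),S); g2=stand((-.0395,0.0,.246),S); print(g,g2)
rows(p,r,[(tcp(g,o),o),(tcp(g2,o),o)],smax=.018)
E
```

```text
[0.4908006  0.16603843 0.246     ] [0.49464436 0.21087397 0.246     ]
[[[0.02,1.6,-0.01],[0,-0.2,-0.2]],[[0.02,1.6,-0.01],[0,-0.3,-0.2]],[[0.01,1.6,-0.01],[0,-0.2,-0.2]],[[0,1.6,-0.02],[0,-0.3,-0.2]],[[0,1.5,0],[0,0,0]],[[0,1.5,0],[0,0,0]],[[0,1.5,0],[0,0,0]]]
```

jog_arm(
  steps=[
    [[0,0.8,0],[0,-0.2,-0.2]],
    [[0,1.6,0],[0,-0.3,-0.2]],
    [[0,1.6,0],[0,-0.2,-0.2]],
    [[0,1.6,0],[0,-0.3,-0.2]],
    [[0,1.6,0],[0,0,0]],
    [[0,1.5,0],[0,0,0]],
    [[0,0.8,0],[0,0,0]],
    [[0,0,0],[0,0,0]],
  ],
)

```text
t: 14.25
tool_pos: [0.3959, 0.206, 0.3633]
tool_rot: [0.122, 2.443, -0.038]
contact_force: [0.6, -0.6, -6.3]
opening: 0.0159
```

```bash
python3 look.py 16 wrist side;  python3 - <<'E'
from plan import *
S=(.534,.2075,-4.9)
p,r=now(); o=lev(-6.1); print("err deg",np.degrees((r.inv()*o).as_rotvec()))
g=p+r.apply([0,0,.155]); print("grasp in stand",place((0,0,np.radians(4.9)),g-[S[0],S[1],0]))
im=cv2.imread("pics/side16.png"); cv2.imwrite("pics/sz16.png",cv2.resize(im[90:250,180:320],None,fx=4.5,fy=3.75,interpolation=cv2.INTER_CUBIC))
E
```

```text
grasp [0.4949 0.1968 0.2444] rotvec [ 0.1225  2.4429 -0.0376] F [ 0.6 -0.6 -6.3] op 0.0159 t 14.25
err deg [-0.16839342 -0.26563982 -0.84970453]
grasp in stand [[-0.03807376 -0.0148804   0.24430283]]
```

View pics/wrist16.png

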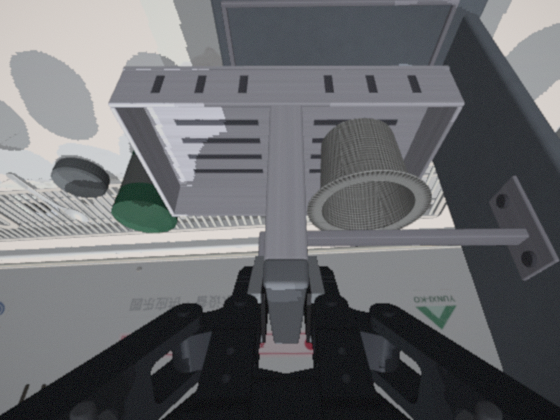

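View pics/sz16.png

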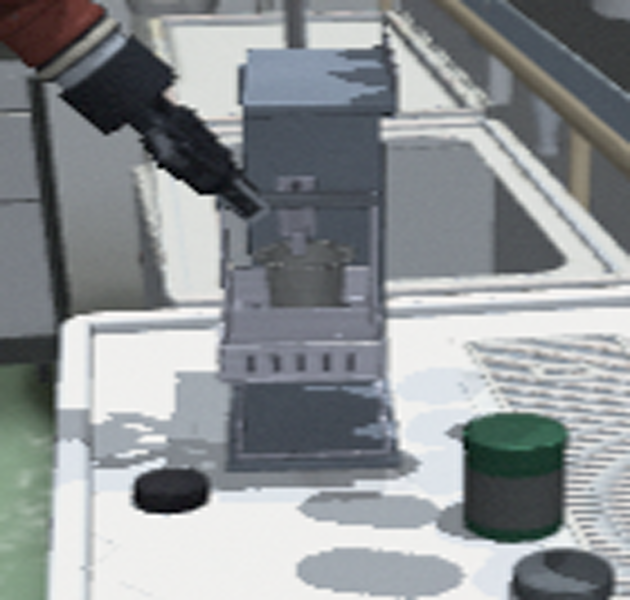

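jog_arm(
  steps=[
    [[0.1,0.8,0],[-0.2,-0.3,-0.4]],
    [[0,0.7,0],[0,0,-0.4]],
    [[0,0.2,0],[0,0,0]],
    [[0,0,0],[0,0,0]],
  ],
)

```text
t: 14.75
tool_pos: [0.3969, 0.2221, 0.3626]
tool_rot: [0.107, 2.438, -0.042]
contact_force: [-0.5, -0.5, -5.2]
opening: 0.0161
```

```bash
cat > st.py <<'E'
from plan import *
S=(.534,.2075,-4.9)
p,r=now(); o=lev(-6.1); print("err deg",np.degrees((r.inv()*o).as_rotvec()))
g=p+r.apply([0,0,.155]); print("grasp in stand",place((0,0,np.radians(4.9)),g-[S[0],S[1],0]))
E
python3 look.py 17;python3 st.py; python3 - <<'E'
from plan import *
S=(.534,.2075,-4.9);p,r=now(); o=lev(-6.1)
rows(p,r,[(tcp(stand((-.0395,0,.214),S),o),o)],smax=.01)
E
```

```text
grasp [0.4966 0.2131 0.2443] rotvec [ 0.107   2.4377 -0.0417] F [-0.5 -0.5 -5.2] op 0.0161 t 14.75
err deg [-0.03480192  0.06861653 -0.14452195]
grasp in stand [[-0.03776742  0.00236999  0.24425668]]
[[[0.52,-0.06,0.55],[0,0,0]],[[0.52,-0.06,0.55],[0,0,0]],[[0.51,-0.06,0.55],[0,0,-0.1]],[[0.52,-0.06,0.55],[0,0.1,0]]]
```

jog_arm(
  steps=[
    [[0.6,-0.1,0.6],[0,0,0]],
    [[0.6,0,0.6],[0,0,0]],
    [[0.6,0,0.6],[0,0,0]],
    [[0,0,0],[0,0,0]],
  ],
)

```text
t: 15.15
tool_pos: [0.3942, 0.2209, 0.3343]
tool_rot: [0.107, 2.439, -0.043]
contact_force: [-0.0, 0.7, -5.7]
opening: 0.0161
```

```bash
python3 look.py 18 wrist side;python3 st.py; python3 - <<'E'
from plan import *
im=cv2.imread("pics/side18.png"); cv2.imwrite("pics/sz18.png",cv2.resize(im[90:250,180:320],None,fx=4.5,fy=3.75,interpolation=cv2.INTER_CUBIC))
E
```

```text
grasp [0.4937 0.2117 0.2158] rotvec [ 0.1073  2.4392 -0.0428] F [-0.   0.7 -5.7] op 0.0161 t 15.15
err deg [-0.01359128  0.15075252 -0.16568626]
grasp in stand [[-0.03970538  0.00122727  0.21781667]]
```

View pics/wrist18.png

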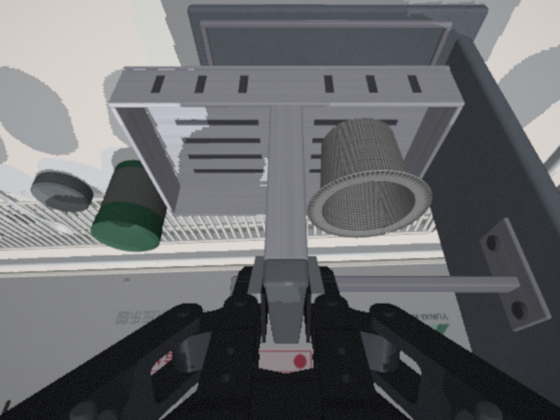

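View pics/sz18.png

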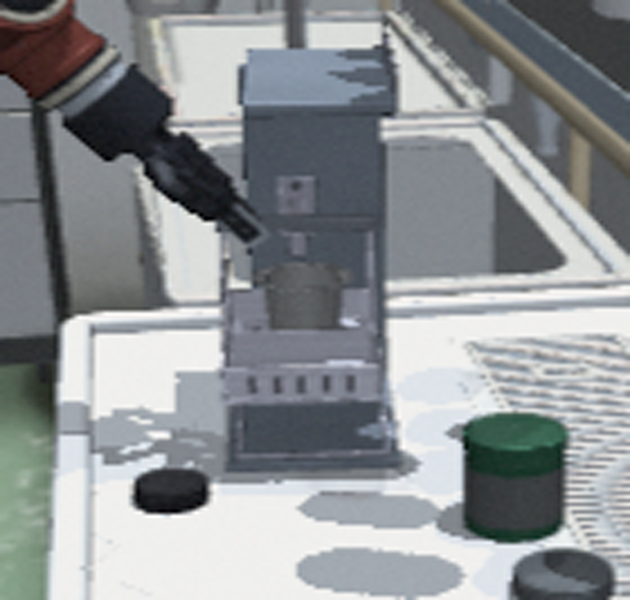

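jog_arm(
  steps=[
    [[0.3,0,0.4],[0,0,0]],
    [[0.3,0,0.3],[0,0,0]],
    [[0,0,0],[0,0,0]],
  ],
)

```text
t: 15.55
tool_pos: [0.395, 0.2212, 0.3272]
tool_rot: [0.108, 2.434, -0.04]
contact_force: [-0.6, 0.8, -5.0]
opening: 0.0157
```

```bash
python3 st.py
```

```text
err deg [ 0.02974939  0.26740738 -0.19881167]
grasp in stand [[-0.03912488  0.00145686  0.2091798 ]]
```

jog_arm(
  steps=[
    [[0.3,0,0.3],[0,0,0]],
    [[0.1,0,0.1],[0,0,0]],
  ],
)

```text
t: 15.75
tool_pos: [0.3956, 0.2216, 0.3246]
tool_rot: [0.107, 2.427, -0.038]
contact_force: [-2.0, -1.2, -2.1]
opening: 0.0161
```

```bash
python3 st.py
```

```text
err deg [ 0.12400766  0.65840376 -0.22659356]
grasp in stand [[-0.0377968   0.00217546  0.20731137]]
```

jog_arm(
  steps=[
    [[0.2,0,0.1],[0,0.6,0]],
    [[0.1,0,0.1],[0,0.1,0]],
  ],
)

```text
t: 15.95
tool_pos: [0.3961, 0.2219, 0.3251]
tool_rot: [0.107, 2.431, -0.036]
contact_force: [-4.6, -1.3, 0.9]
opening: 0.0161
```

```bash
python3 st.py; python3 look.py 19 wrist side;python3 - <<'E'
from plan import *
im=cv2.imread("pics/side19.png"); cv2.imwrite("pics/sz19.png",cv2.resize(im[120:210,200:300],None,fx=7,fy=6.5,interpolation=cv2.INTER_CUBIC))
E
```

```text
err deg [ 0.20116961  0.42111221 -0.24771083]
grasp in stand [[-0.0378166   0.00266942  0.20733219]]
grasp [0.4965 0.2134 0.2073] rotvec [ 0.1071  2.4315 -0.0362] F [-4.6 -1.3  0.9] op 0.0161 t 15.95
```

View pics/wrist19.png

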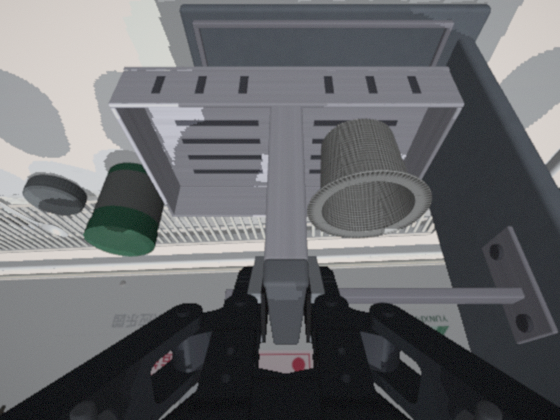

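View pics/sz19.png

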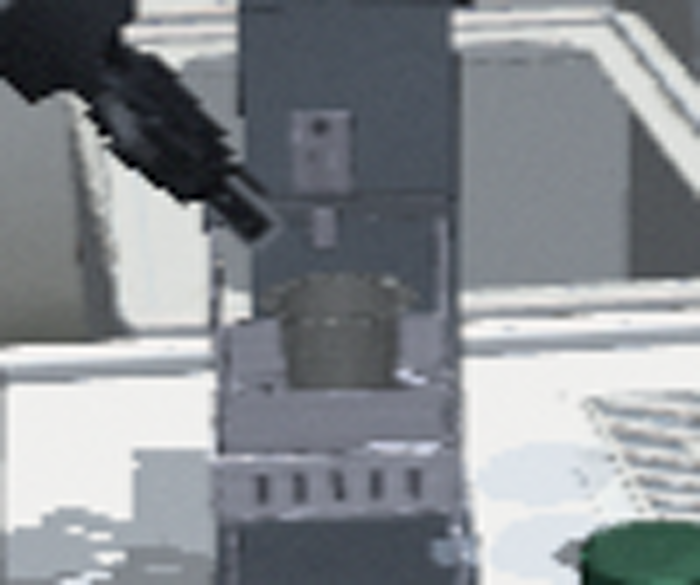

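```bash
python3 - <<'E'
from plan import *
S=(.534,.2075,-4.9)
def q(l): 
    u=proj("side",stand(l,S))[0]; return ((u-[200,120])*[7,6.5]).round(1)
for c in (-.003,0,.003): print(c,"bar ends",q((c-.06,.001,.2)),q((c+.06,.001,.2)))
print("tip top l/r",q((-.006,-.031,.214)),q((.006,-.031,.214)))
E
```

```text
-0.003 bar ends [190.  220.7] [436.6 214.4]
0 bar ends [196.2 220.6] [442.7 214.3]
0.003 bar ends [202.4 220.4] [448.9 214.1]
tip top l/r [306.8 211.2] [332.1 210.5]
```

jog_arm(
  steps=[
    [[0,-0.1,-0.5],[0.1,0.3,-0.2]],
    [[0,0,-0.2],[0,0.1,0]],
    [[0,0,0],[0,0,0]],
  ],
)

```text
t: 16.35
tool_pos: [0.3899, 0.2211, 0.3271]
tool_rot: [0.104, 2.446, -0.041]
contact_force: [0.6, -1.1, -1.6]
opening: 0.0158
```

```bash
python3 st.py
```

```text
err deg [ 0.06019181 -0.39972453  0.00198247]
grasp in stand [[-0.04563173  0.00099024  0.20795743]]
```

jog_arm(
  steps=[
    [[-0.5,0,0],[0,-0.4,0]],
    [[0,0,0],[0,0,0]],
  ],
)

```text
t: 16.55
tool_pos: [0.3933, 0.2208, 0.3289]
tool_rot: [0.103, 2.442, -0.041]
contact_force: [0.2, -0.2, -5.7]
opening: 0.0163
```

```bash
python3 st.py
```

```text
err deg [ 0.04335825 -0.14379995  0.03707828]
grasp in stand [[-0.04168221  0.00089113  0.2101703 ]]
```

jog_arm(
  steps=[
    [[0.1,0,0.3],[0,0,0]],
    [[0.1,0,0.2],[0,0,0]],
  ],
)

```text
t: 16.75
tool_pos: [0.3957, 0.2209, 0.3257]
tool_rot: [0.102, 2.438, -0.04]
contact_force: [-7.6, -2.2, 5.7]
opening: 0.0162
```

```bash
python3 st.py;  python3 look.py 20 side;python3 - <<'E'
from plan import *
im=cv2.imread("pics/side20.png"); cv2.imwrite("pics/sz20.png",cv2.resize(im[120:210,200:300],None,fx=7,fy=6.5,interpolation=cv2.INTER_CUBIC))
E
```

```text
err deg [0.10330754 0.08741889 0.02464238]
grasp in stand [[-0.03884786  0.00142214  0.20736219]]
grasp [0.4954 0.2122 0.2074] rotvec [ 0.1023  2.4376 -0.0401] F [-7.6 -2.2  5.7] op 0.0162 t 16.75
```

View pics/sz20.png

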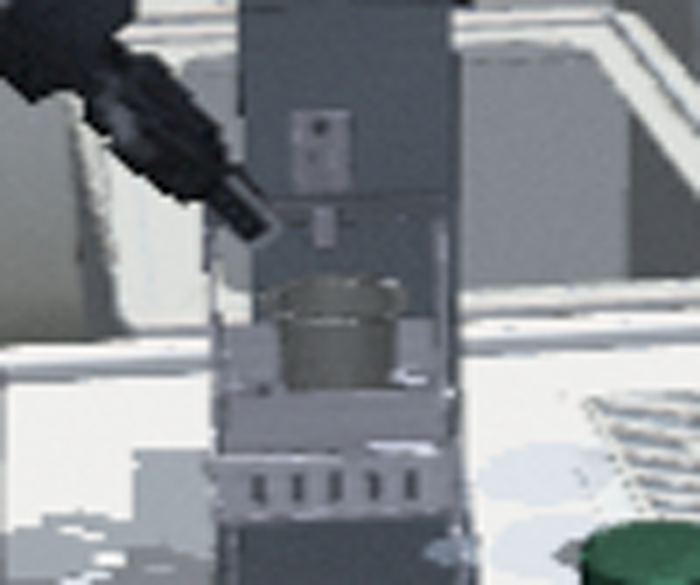

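jog_arm(
  steps=[
    [[0,0,0],[0,0,0]],
    [[0,0,0],[0,0,0]],
  ],
)

```text
t: 17.0
tool_pos: [0.396, 0.221, 0.3259]
tool_rot: [0.103, 2.437, -0.04]
contact_force: [-2.5, -0.2, -2.7]
opening: 0.0159
```

```bash
python3 st.py
```

```text
err deg [0.11956072 0.12123505 0.00305658]
grasp in stand [[-0.03845002  0.00154906  0.20764806]]
```

jog_arm(
  steps=[
    [[0,0,0],[0,0,0]],
    [[0,0,0],[0,0,0]],
    [[0,0,0],[0,0,0]],
  ],
  fingers=-0.4,
  grip_force=20,
)

```text
t: 17.3
tool_pos: [0.3972, 0.2215, 0.3286]
tool_rot: [0.101, 2.43, -0.036]
contact_force: [-0.3, 0.3, -0.4]
opening: 0.0256
```

```bash
python3 st.py;  python3 look.py 21 wrist side;python3 - <<'E'
from plan import *
im=cv2.imread("pics/side21.png"); cv2.imwrite("pics/sz21.png",cv2.resize(im[120:210,200:300],None,fx=7,fy=6.5,interpolation=cv2.INTER_CUBIC))
E
```

```text
err deg [ 0.29467159  0.53678378 -0.00713476]
grasp in stand [[-0.03641433  0.00260938  0.21103965]]
grasp [0.4979 0.2132 0.211 ] rotvec [ 0.1012  2.4297 -0.0362] F [-0.3  0.3 -0.4] op 0.0256 t 17.3
```

View pics/sz21.png

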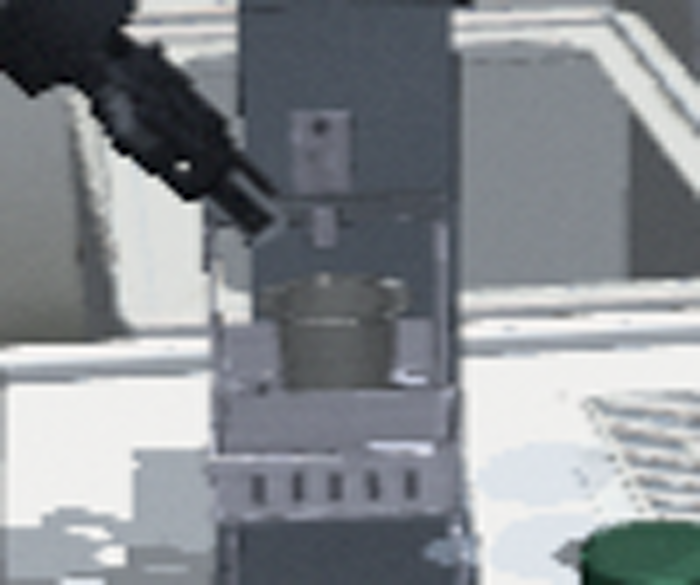

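View pics/wrist21.png

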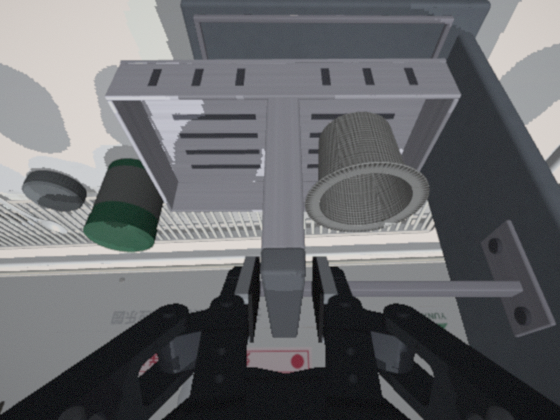

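jog_arm(
  steps=[
    [[0,0,0],[0,0,0]],
    [[0,0,0],[0,0,0]],
    [[0,0,-1],[0,0,0]],
    [[0,0,-2],[0,0,0]],
    [[0,0,-3],[0,0,0]],
    [[0,0,-3],[0,0,0]],
    [[0,0,-3],[0,0,0]],
    [[0,0,0],[0,0,0]],
  ],
  fingers=-0.05,
)

```text
t: 18.2
tool_pos: [0.3151, 0.2276, 0.4252]
tool_rot: [0.103, 2.429, -0.035]
contact_force: [-0.2, 0.4, 0.6]
opening: 0.0405
```

```bash
python3 look.py 22 wrist side;python3 - <<'E'
from plan import *
im=cv2.imread("pics/side22.png"); cv2.imwrite("pics/sz22.png",cv2.resize(im[120:210,200:300],None,fx=7,fy=6.5,interpolation=cv2.INTER_CUBIC))
E
```

```text
grasp [0.4159 0.2194 0.3077] rotvec [ 0.1026  2.4293 -0.0345] F [-0.2  0.4  0.6] op 0.0405 t 18.2
```

View pics/sz22.png

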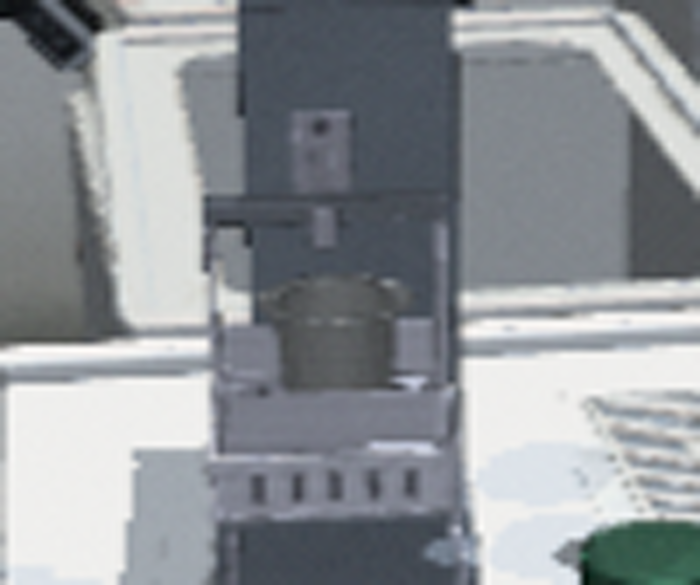

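View pics/wrist22.png

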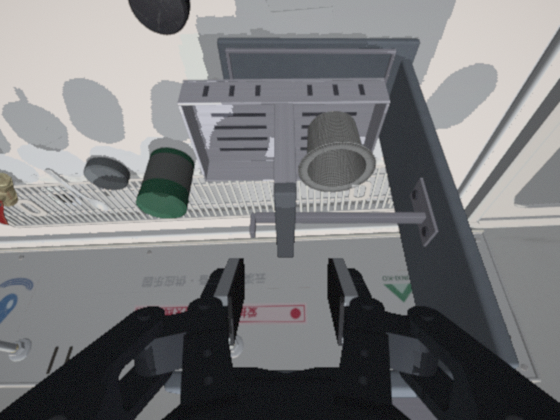

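View pics/side22.png

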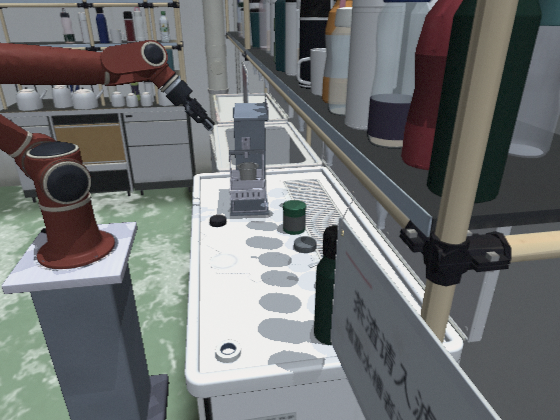

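jog_arm(
  steps=[
    [[0,0,-2],[0,0,0]],
    [[0,0,0],[0,0,0]],
    [[0,0,0],[0,0,0]],
    [[0,0,0],[0,0,0]],
    [[0,0,0],[0,0,0]],
  ],
)

```text
t: 18.8
tool_pos: [0.3047, 0.2277, 0.4282]
tool_rot: [0.103, 2.446, -0.05]
contact_force: [0.3, 0.2, -0.2]
opening: 0.0407
```

```bash
python3 look.py 23 side;python3 - <<'E'
from plan import *
a=cv2.imread("pics/side22.png").astype(int);b=cv2.imread("pics/side23.png").astype(int);z=cv2.imread("pics/side0.png").astype(int)
print("caddy diff",abs(a-b)[140:215,225:275].mean(), "bystanders vs start: cap",abs(z-b)[212:228,208:230].mean(),"tin",abs(z-b)[200:235,280:308].mean(),"tape",abs(z-b)[338:362,214:244].mean(),"greycap",abs(z-b)[234:253,292:318].mean())
print(ctrl.finish_job())
E
```

```text
grasp [0.4033 0.218  0.309 ] rotvec [ 0.1029  2.4464 -0.0499] F [ 0.3  0.2 -0.2] op 0.0407 t 18.8
caddy diff 3.129511111111111 bystanders vs start: cap 7.987689393939394 tin 1.939795918367347 tape 1.849537037037037 greycap 1.620782726045884
the job is handed in; nothing more can be done
None
```

I put the strainer upright in the caddy's +y compartment while the caddy stood on the worktop. Then I hung the caddy by its bar on the hook, opened the gripper, backed the arm well clear and handed in at about 19 s.

**Last checks:**
- **Hanging:** the side and wrist pictures after release show the caddy hanging about level. The bar's middle sat on the hook within about 1–2 mm by the last side-view estimate. The strainer was still upright, and the picture did not noticeably change over the half second before hand-in.
- **Contact:** the force reading was about 0 N, so the robot was touching nothing.
- **Other things:** I compared tin, tape and grey cap with the start picture by image difference, and they are unchanged. The black cap's patch differed more. It looks to be in the same place, with only the shadow on it changed, but I did not measure its position again. I checked the flask, valve and spoon only by eye or not at all.

**Disagreements along the way:**
- **Hook position:** my first estimate from the foot was about 4 mm off the wrist-camera measurement of the hook tip. I used the wrist-camera value.
- **Seating:** on the first touch the bar was about 3 mm off-centre, so I lifted it slightly, shifted it and set it down again.

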